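# Clear the scanner lid and hold it open

## Task

A letter opener has been left lying on the closed lid of the flatbed scanner: put it away first, sliding its blade into the sloped slot of the wooden desk organiser until the handle is fully home against the wood, and let go of it. Then raise the scanner lid to 45 degrees (give or take 7) and keep holding it there, never letting it drop back, so that a colleague can lay an original on the glass: the program finishes while the robot is still holding the lid open. Leave the other things on the desk where they are.

Things in the scene. Friction and masses are not known exactly. Their poses are not given: they have to be found in the camera images.
- scanner_lid (a joint): Opening angle of the scanner lid, rad: 0 shut (as it starts), 0.785 = 45 degrees, stop at 1.35. Dark grey cover 274 mm deep x 376 wide x 18 thick, about 0.7 kg, hinged along its rear edge, away from the robot; its front edge rises. No stay or spring: let go, it falls shut. Shut, its top lies 78 mm above the desk. Raising it by the lug takes about 4 N.
- lid_lug (a point): Grip point in the light grey lug at the middle of the lid's front edge. The lug sticks out 42 mm towards the robot, 36 mm wide (y), 16 thick (z); pinch its sides from above or push it up. The point is mid-width, mid-thickness, 23 mm from the lid's edge, 68 mm above the desk when shut, with 20 mm or more free below. Axes turn with the lid: x to the hinge, y along the hinge, z out of its top.
- lid_hinge (a point): Middle of the lid's hinge line, fixed in the scanner, 60 mm above the desk. Axes: x level, away from the robot, y along the hinge line, z up. With the lid shut, lid_lug lies at (-297, 0, +8) mm in these axes; opening turns it up about the y axis.
- opener_grip (a point): Centre of the letter opener's handle; it lies flat on the lid, 80 g. Wooden handle 95 mm long (x) x 20 wide (y) x 14 thick (z); steel blade 115 long x 22 wide x 3 thick on the same centre line, narrowing to 6 mm over its last 20. x points to the tip, z up as it lies. The blade meets the handle's square shoulder 47.5 mm from this point; balance point 21 mm towards the blade.
- scanner: Dark grey flatbed scanner, fixed on the desk: 300 mm deep x 380 wide, 78 high with the lid shut, and a 37 mm deep sloped key panel in front, at most 40 mm high, under the lug. Origin at the desk under the middle of the housing; x away from the robot, z up.
- organiser: Wooden desk organiser, fixed on the desk, left or right of the scanner: 172 mm deep x 90 wide x 124 high, a shallow clip tray on top. Its front face, towards the robot, leans back 25 degrees and goes on 94 mm below and 30 mm above the slot's mouth. Origin at the desk under its middle; x away from the robot, z up.
- opener_tip (a point): Tip of the letter opener's blade, 162.5 mm from opener_grip along its x, same axes.
- slot_mouth (a point): Centre of the black-trimmed mouth of the organiser's slot, 85 mm above the desk. x points along the slot inwards: away from the robot, 25 degrees below level; y level, along its width; z square to both, up. Straight hole 30 mm wide (y) x 9 high (z) x 122 deep, in a flat face square to it. Home, the handle's shoulder rests on that face, blade inside, handle outside.
- opener: The whole letter opener; its origin is on the underside of its handle, 7 mm under opener_grip, same axes.
- mug: Blue mug, 80 mm across, 92 mm high, loose, on the desk between robot and scanner. Origin at the centre of its underside.
- stapler: Red and black stapler, 135 x 34 x 45 mm, loose, on the desk between robot and scanner. Origin at the centre of its underside.
- stamp: Wooden rubber stamp, 50 x 50 x 74 mm, loose, on the desk between robot and scanner. Origin at the centre of its underside.
- tape: Black tape dispenser, 150 x 56 x 87 mm, loose, at the left, beyond the organiser or card box. Origin at the centre of its underside.
- punch: Blue and black hole punch, 75 x 115 x 66 mm, loose, at the right, beyond the organiser or card box. Origin at the centre of its underside.

How it is judged (in metres and radians):
On the way, in this order (a step that is already met when the one before it is completed fails the run):
1. the letter opener is fully home in the organiser's slot and let go of, with the lid still down (x of opener_tip in the frame of slot_mouth above 0.108 m and y of opener_tip in the frame of slot_mouth between -0.012 and 0.012 m and z of opener_tip in the frame of slot_mouth between -0.012 and 0.012 m and angle between the x axis of opener_grip and the x axis of slot_mouth, either way round below 0.15 rad and contact force between each of the fingers, the arm and opener below 0.1 N and value of joint scanner_lid below 0.1 rad), for 0.3 s.
2. the robot holds the lid open between 38 and 52 degrees (value of joint scanner_lid between 0.663 and 0.908 rad and contact force between any of the fingers, the arm and scanner_lid above 0.5 N), for 0.3 s.
At the end, for the whole second after the job is handed in: The robot touches the lid (over 0.5 N) and keeps it still (under 0.1 rad/s) between 38 and 52 degrees, nothing else touching it; the opener, let go of and at rest, is in line with the slot, its tip at least 108 mm past the mouth (shoulder within 7 mm of the face) (all of step 2 and x of opener_tip in the frame of slot_mouth above 0.108 m and y of opener_tip in the frame of slot_mouth between -0.012 and 0.012 m and z of opener_tip in the frame of slot_mouth between -0.012 and 0.012 m and angle between the x axis of opener_grip and the x axis of slot_mouth, either way round below 0.15 rad and contact force between each of the fingers, the arm and opener below 0.1 N and contact force between each of mug, stapler, stamp, tape, punch, opener and scanner_lid below 0.1 N and velocity of joint scanner_lid between -0.1 and 0.1 rad/s and linear speed of opener below 0.02 m/s); the arm keeps its last pose, push and grip.
It fails at once if the lid is let fall (closing faster than 1.5 rad/s) (velocity of joint scanner_lid below -1.5 rad/s).
It fails at once if another thing on the desk is moved by more than 40 mm (distance of any of mug, stapler, stamp, tape, punch from where it was at the start of the episode above 0.04 m).
It also fails if it takes over 67 s, if anything falls off the work surface, if the arm or the gripper's body presses on something with over 40 N, if the wrist force passes 120 N, or if a joint passes its speed limit or range.

## Robot

A 6-joint arm with a two-finger parallel gripper is mounted at the origin on the work surface. World frame = base frame: x ahead of the robot, y to its left, z up, the work surface at z = 0. Lengths are in mm, angles in rad, forces in N, time in s.
With the tool pointing down it reaches from about 350 to 875 mm from the base axis. Payload 4.2 kg.
Tool frame: the origin (TCP) lies midway between the tips of the shut fingers; the grasp point (between the pads) lies 19 mm behind it (manip.hold_point_z is the distance from the TCP to the grasp point, in mm); z points along the fingers, x is the direction in which the jaws open and shut, and the axes are right-handed (so a half turn about z gives the same grasp; the last joint's range is limited). The gripper opens to 85 mm and grips with 20 to 120 N. Pads are 22 mm wide; open, the fingers measure 114 mm over their backs; the gripper's body (76 mm by 85 mm) begins 54 mm behind the grasp point. The pads swing forward as they close: fully open they stand 13 mm farther back than shut.
Start: joints at [1.598, 0.385, 0.008, 0, -1.194, -0.259], TCP at [143.55, 608.27, 231.312] pointing down, gripper open.
Joint ranges: [-3.14, 3.14], [-1.21, 2.06], [-1.07, 1.41], [-3.16, 2.05], [-2.99, -0.16], [-3.1, 3.1]. Speed limits (rad/s): [2.79, 2.79, 3.14, 3.14, 3.14, 3.14].

## Interface

Orientations are given as a 3x3 rotation matrix whose columns are the frame's x, y, z axes.
In Python, from plant import manip gives the robot as it stands.
- The arm moves only by the tool step_arm, never from a script. Its argument "increments" is a list of rows, each a list of 2 entries, a list of its own where there are three numbers: the shift along the tool's x, y, z in m, then the turn, a rotation vector about the tool's x, y, z in rad. In form: [[[dx, dy, dz], [rx, ry, rz]], ...]. A call has 1 to 10 rows; each row shifts and turns the commanded pose from where the row before left it, along the tool's axes as they then stand; what a row does not reach is not made up. A row lasts 1/8 s, in which the tool goes at most 62.5 mm and 10.7 degrees, less where a joint would pass 70% of its speed; a pose out of reach is approached as far as the arm can. A call is refused whole if a number of a shift passes 0.0625 or a number of a turn 0.188, either way. A call with a gripper value outside its range is refused whole. "claw" is the finger opening in m, from 0 to 0.0854, set as the call begins (left out, the last holds). The fingers move at their own pace and stop on an object; "squeeze" is the grip in N (left out, the last holds). Time passes only in rows, so rows that do not move let the fingers close. It gives the time, the measured TCP pose, the force and the opening at its end, in the units of the state.
- manip.get_obs(): the state, without advancing time (a new reading comes with each control period).
- manip.grab_frame(name): name is "scene" or "top" or "wrist"; returns a dict with "pixels" (480x640x3 uint8, blue, green, red), "fx", "fy", "cx", "cy" (pixels), "position" and "attitude" of the camera in the world; the wrist camera has in their place "mount" (4x4, takes a point from camera to tool coordinates, whose origin is the TCP and whose axes are the tool frame's). Camera axes: x right, y down, z forward; pixel columns grow to the right and rows downward; lengths in mm; the calibration is good to about 2 mm. The wrist camera is an equidistant fisheye: a pixel r from the principal point sees the ray r / f radians off the axis. A picture is of the moment at which its call begins: read the wrist's pose just before it. There is no depth.
- manip.finish_job(): hands the job in, once; it reports no verdict.
The state is a dict: "clock": time; "joints": joint angles; "qvel": joint speeds; "joint_efforts": joint torques, N m; "position": TCP position; "eef_rot": TCP orientation; "wrist_force": force on the tool from outside, world axes, zero at the start; "wrist_torque": the same for the moment, N m; "finger_gap": opening from 0.0 (shut) to 1.0 (fully open).
Only numpy, scipy, OpenCV 4.12 (cv2) and the standard library are available. Lean on these libraries where they do the work, as an engineer would, in place of code of your own. Each camera call takes 0.05 s, during which the arm holds its last target.

## Working session

There is one attempt and no reset: what is moved stays moved. The work goes in short steps, Python scripts to look and compute and a tool call to move; the robot and the scene stay as the last step left them, time stands still between calls to the robot, and variables do not carry over. Pictures are saved under pics/ and viewed, and the job is handed in when it is done.

Besides the shell and the picture viewer there is one more tool, called by a JSON object that holds its "api" and its "payload", one argument or row to a line. step_arm: Moves the arm, as the interface text tells. Its arguments: {"type":"object","properties":{"increments":{"type":"array","items":{"type":"array"}},"claw":{"type":"number"},"squeeze":{"type":"number"}},"required":["increments"]}

```bash
ls; mkdir -p pics; python3 - <<'E'
from plant import manip
import cv2,numpy as np
o=manip.get_obs(); print(o)
for n in ("scene","top","wrist"):
    f=manip.grab_frame(n); cv2.imwrite(f"pics/{n}0.png",f["pixels"]); print(n,{k:(np.round(v,3).tolist() if k!='pixels' else 0) for k,v in f.items()})
    np.savez(f"pics/{n}0.npz",**f)
print(manip.hold_point_z)
E
```

```text
pics
{'clock': 0.0, 'joints': array([ 1.59760945e+00,  3.85514487e-01,  6.61669415e-03, -5.11526143e-04,
       -1.19400104e+00, -2.58586772e-01]), 'qvel': array([-0.00019876,  0.00041944, -0.00101077,  0.00153559,  0.0009651 ,
        0.00137173]), 'joint_efforts': array([ 7.37326009e-04, -3.92291737e+01,  1.88405496e+01,  4.18625861e+00,
       -4.63322445e-03,  5.93632663e-06]), 'position': array([143.4172021 , 607.7129455 , 230.24154988]), 'eef_rot': array([[-2.29887316e-01, -9.73217163e-01, -4.19104220e-04],
       [-9.73214869e-01,  2.29887685e-01, -2.11445136e-03],
       [ 2.15416726e-03, -7.82070907e-05, -9.99997677e-01]]), 'wrist_force': array([-0.04961827,  0.39847401, -0.05681846]), 'wrist_torque': array([ 0.01924998, -0.01494811,  0.00660501]), 'finger_gap': 0.9956106032850854}
scene {'pixels': 0, 'fx': 554.456, 'fy': 554.456, 'cx': 311.917, 'cy': 228.645, 'position': [1406.682, 119.332, 1063.032], 'attitude': [[-0.162, 0.747, -0.645], [0.987, 0.128, -0.099], [0.009, -0.652, -0.758]]}
top {'pixels': 0, 'fx': 616.172, 'fy': 616.172, 'cx': 319.634, 'cy': 244.014, 'position': [382.359, 14.449, 1869.713], 'attitude': [[-0.008, -0.994, 0.113], [-1.0, 0.006, -0.019], [0.018, -0.113, -0.993]]}
wrist {'pixels': 0, 'fx': 371.648, 'fy': 371.648, 'cx': 317.178, 'cy': 240.028, 'mount': [[1.0, -0.0, 0.001, 0.775], [-0.0, 0.966, 0.26, -66.064], [-0.001, -0.26, 0.966, -142.921], [0.0, 0.0, 0.0, 1.0]]}
18.700000000000003
```

View pics/scene0.png

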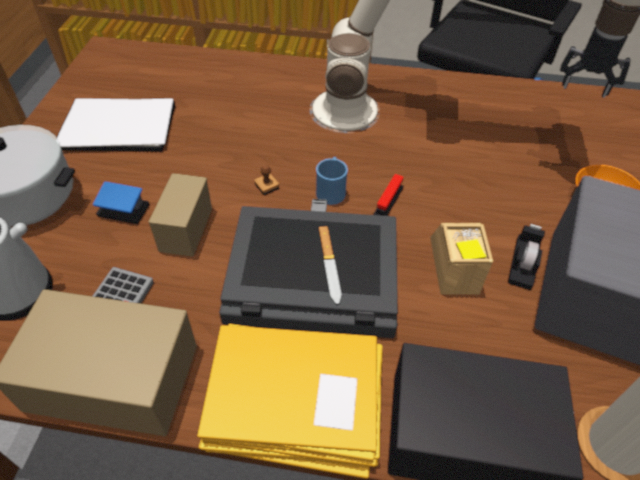

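View pics/top0.png

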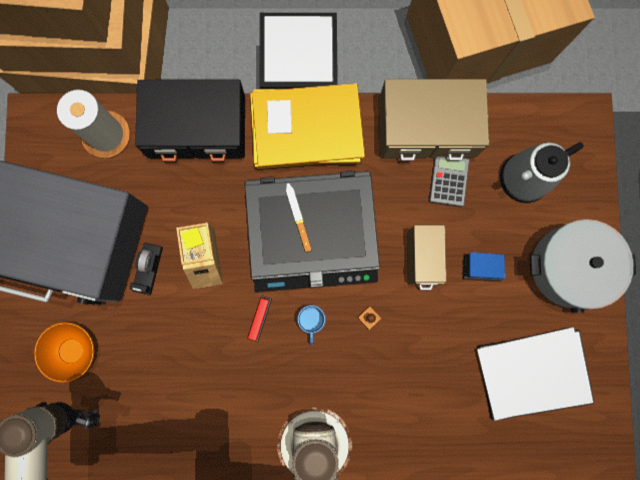

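View pics/wrist0.png

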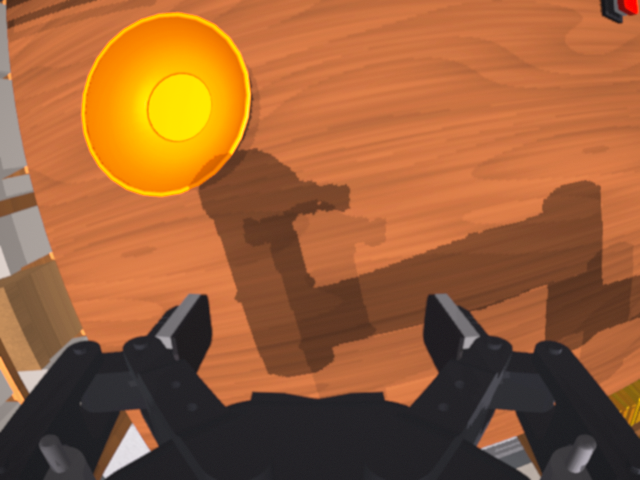

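The scene picture and the top picture agree:
- The scanner is in the middle.
- The opener lies on it with its tip away from the robot, in the top view from about (290,186) to (308,250).
- The organiser is on the left at about (199,255).
- The lug is at about (316,279), and the mug stands in front of it at (311,320).

Next I'll look closer and measure.

```bash
cat > h.py <<'E'
import numpy as np,cv2
def ray(f,u,v):
    d=np.array([(u-f['cx'])/f['fx'],(v-f['cy'])/f['fy'],1.0]); d=f['attitude']@d
    return np.array(f['position']),d/np.linalg.norm(d)
def onz(f,u,v,z):
    p,d=ray(f,u,v); return p+d*(z-p[2])/d[2]
def proj(f,P):
    c=f['attitude'].T@(np.asarray(P)-f['position']); return np.array([f['fx']*c[0]/c[2]+f['cx'],f['fy']*c[1]/c[2]+f['cy']])
def wray(f,obs,u,v):
    x,y=(u-f['cx'])/f['fx'],(v-f['cy'])/f['fy']; th=np.hypot(x,y); s=np.sin(th)/th if th>1e-9 else 1.
    d=np.array([x*s,y*s,np.cos(th)]); M=f['mount']; d=obs['eef_rot']@(M[:3,:3]@d); p=obs['position']+obs['eef_rot']@M[:3,3]
    return p,d
def won(f,obs,u,v,z):
    p,d=wray(f,obs,u,v); return p+d*(z-p[2])/d[2]
def wproj(f,obs,P):
    M=f['mount']; t=obs['eef_rot'].T@(np.asarray(P)-obs['position']); c=M[:3,:3].T@(t-M[:3,3])
    r=np.hypot(c[0],c[1]); th=np.arctan2(r,c[2]); return np.array([f['cx']+f['fx']*th*c[0]/r,f['cy']+f['fy']*th*c[1]/r])
E
python3 - <<'E'
import cv2,numpy as np
a=cv2.imread('pics/top0.png')
c=np.hstack([cv2.resize(a[210:300,160:240],None,fx=5,fy=5,interpolation=cv2.INTER_CUBIC)[:440],cv2.resize(a[170:258,270:350],None,fx=5,fy=5,interpolation=cv2.INTER_CUBIC)[:440]])
cv2.imwrite('pics/c1.png',c)
a=cv2.imread('pics/scene0.png')
c=np.hstack([cv2.resize(a[180:310,220:300],None,fx=4,fy=4,interpolation=cv2.INTER_CUBIC),cv2.resize(a[180:310,300:420],None,fx=4,fy=4,interpolation=cv2.INTER_CUBIC)])
cv2.imwrite('pics/c2.png',c)
E
```

```text
(no output)
```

View pics/c1.png

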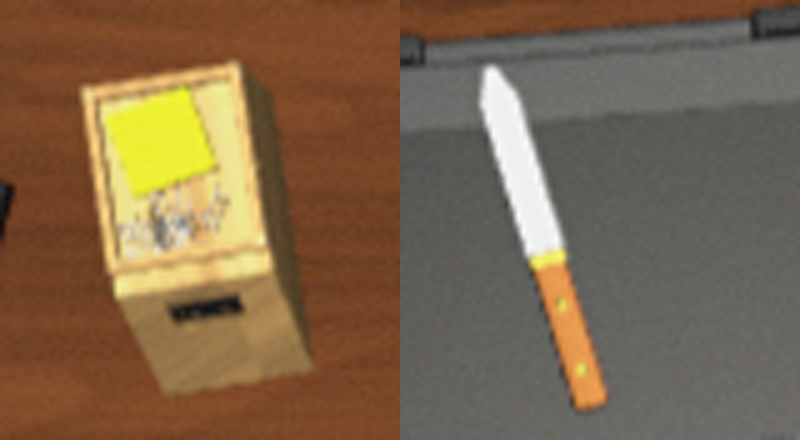

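View pics/c2.png

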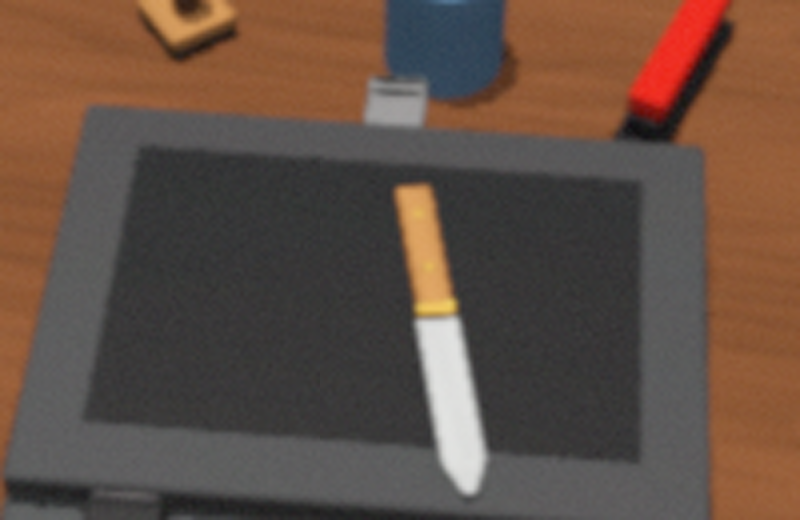

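```bash
python3 - <<'E'
import numpy as np,cv2
from h import *
T=dict(np.load('pics/top0.npz'));S=dict(np.load('pics/scene0.npz'))
for n,f,roi in(('top',T,(270,178,330,258)),('scene',S,(305,215,355,310))):
    im=f['pixels'];h=cv2.cvtColor(im,cv2.COLOR_BGR2HSV)
    x0,y0,x1,y1=roi
    for nm,m,z in(('handle',(h[...,1]>110)&(h[...,2]>110),91),('blade',(h[...,1]<60)&(h[...,2]>165),86.5)):
        m=m.astype(np.uint8);r=np.zeros_like(m);r[y0:y1,x0:x1]=m[y0:y1,x0:x1]
        n_,l,st,ce=cv2.connectedComponentsWithStats(r);k=1+np.argmax(st[1:,4]);ys,xs=np.where(l==k)
        P=np.array([onz(f,u,v,z) for u,v in zip(xs,ys)])[:,:2];c=P.mean(0);w,V=np.linalg.eigh(np.cov(P.T));d=V[:,1]*np.sign(V[0,1]);s=(P-c)@d;t=(P-c)@V[:,0]
        print(n,nm,len(xs),c,'mid',c+d*(s.max()+s.min())/2,'dir',np.degrees(np.arctan2(d[1],d[0])),'len',np.ptp(s),'wid',np.ptp(t),'ends',c+d*s.min(),c+d*s.max())
def z(u,v): return
t=lambda u,v,cx0: None
# organiser, c1 crop px
for nm,u,v,zz in(('slotL',171,308,85),('slotR',242,298,85),('slotTL',171,300,87),('rimBL',85,90,124),('rimBR',238,65,124),('rimFR',270,270,124),('rimFL',115,290,124),('deskL',165,393,0),('deskR',312,370,0)):
    print(nm,onz(T,160+(u)/5-.4,210+v/5-.4,zz))
E
python3 - <<'E'
import cv2,numpy as np
a=cv2.imread('pics/top0.png')
cv2.imwrite('pics/c3.png',cv2.resize(a[160:295,240:385],None,fx=5,fy=4.4,interpolation=cv2.INTER_CUBIC))
E
```

```text
top handle 221 [608.57572204  28.09024646] mid [608.29594929  28.00691406] dir 16.586555642063875 len 92.9047338464174 wid 20.201799200848196 ends [563.77648466  14.74645924] [652.81541392  41.26736888]
top blade 284 [707.3252899   57.33124246] mid [710.64492831  58.34410082] dir 16.967526827119077 len 115.4136153519828 wid 22.75973833785971 ends [655.4500802   41.50354282] [765.83977643  75.18465882]
scene handle 332 [614.96847775  29.94575597] mid [613.03052858  29.35635692] dir 16.916375773868864 len 96.18577548008045 wid 24.637029121311095 ends [567.01859802  15.36249766] [659.04245915  43.35021618]
scene blade 439 [711.10045479  59.21678391] mid [712.21382541  59.55037847] dir 16.679572284258917 len 114.14245971691656 wid 22.879342979153705 ends [657.543874    43.16985067] [766.88377681  75.93090626]
slotL [507.48775475 345.55812856  85.        ]
slotR [513.01956188 304.71357344  85.        ]
slotTL [511.9754399  345.25785938  87.        ]
rimBL [629.45129941 389.04932336 124.        ]
rimBR [643.40936455 302.34067619 124.        ]
rimFR [525.95738262 282.75767081 124.        ]
rimFL [515.15284912 370.04455888 124.        ]
deskL [462.07539973 364.15145549   0.        ]
deskR [475.35141263 275.78119743   0.        ]
```

View pics/c3.png

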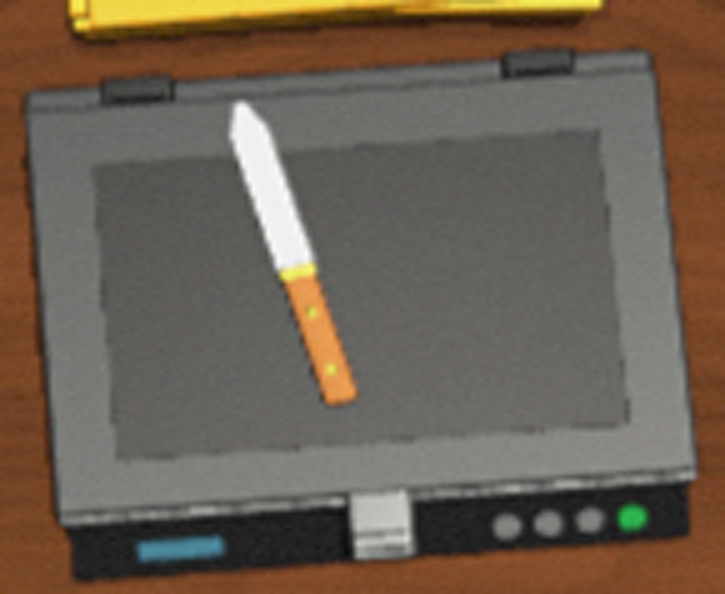

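Measured so far, with the top and scene views agreeing to about 1–5 mm:
- **Opener grip:** about (610.5, 28.6), axis at 16.8°. Handle length comes out 93–96 mm (95 given), blade 114–115 mm (115 given).
- **Slot mouth:** about (510, 325), yaw about 9°.

Next I'll move to look at the slot closely with the wrist camera.

```bash
cat > plan.py <<'E'
import numpy as np,json
from scipy.spatial.transform import Rotation as R
def down(yaw,pitch=0.):
    "tool y heading along yaw(deg) with tool z down; pitch>0: z leans towards -heading (deg)"
    a=np.radians(yaw);p=np.radians(pitch)
    h=np.array([np.cos(a),np.sin(a),0]);k=np.array([0,0,1.])
    z=-np.cos(p)*k-np.sin(p)*h; y=np.cos(p)*h-np.sin(p)*k
    return np.column_stack([np.cross(y,z),y,z])
def rows(p0,R0,p1,R1,n,sgn=None):
    p0=np.array(p0,float);p1=np.array(p1,float)
    w=(R.from_matrix(R0).inv()*R.from_matrix(R1)).as_rotvec()
    if sgn is not None and w@np.array(sgn)<0: w=w*(1-2*np.pi/np.linalg.norm(w))
    pc,Rc=p0.copy(),R.from_matrix(R0);out=[]
    for i in range(1,n+1):
        pt=p0+(p1-p0)*i/n; Rt=R.from_matrix(R0)*R.from_rotvec(w*i/n)
        d=np.round(Rc.inv().apply(pt-pc)/1000,4); r=np.round((Rc.inv()*Rt).as_rotvec(),3)
        out.append([(d+0.).tolist(),(r+0.).tolist()]); pc=pc+Rc.apply(d*1000); Rc=Rc*R.from_rotvec(r)
    for j in range(0,n,10): print(json.dumps(out[j:j+10]).replace(' ',''))
    print('end',np.round(pc,1),'max',np.abs(np.array([o[0] for o in out])).max(),np.abs(np.array([o[1] for o in out])).max())
    return pc,Rc.as_matrix()
E
python3 - <<'E'
from plan import *
from plant import manip
o=manip.get_obs()
rows([143.55,608.27,231.3],o['eef_rot'],[495,323,240],down(9),16,[0,0,1])
E
```

```text
[[[0.0123,-0.0255,-0.0005],[0.0,0.0,0.172]],[[0.0078,-0.0272,-0.0005],[0.0,0.0,0.172]],[[0.003,-0.0281,-0.0006],[0.0,0.0,0.172]],[[-0.0019,-0.0282,-0.0005],[-0.001,0.0,0.172]],[[-0.0067,-0.0275,-0.0005],[0.0,0.0,0.172]],[[-0.0113,-0.026,-0.0006],[0.0,0.0,0.172]],[[-0.0155,-0.0236,-0.0005],[0.0,0.0,0.172]],[[-0.0194,-0.0206,-0.0006],[0.0,0.0,0.172]],[[-0.0226,-0.017,-0.0005],[0.0,0.0,0.172]],[[-0.0252,-0.0129,-0.0006],[0.0,0.0,0.172]]]
[[[-0.027,-0.0084,-0.0005],[-0.001,0.0,0.172]],[[-0.0281,-0.0036,-0.0006],[0.0,0.0,0.172]],[[-0.0282,0.0012,-0.0005],[0.0,0.0,0.172]],[[-0.0277,0.0061,-0.0006],[0.0,0.0,0.173]],[[-0.0262,0.0107,-0.0005],[0.0,0.0,0.172]],[[-0.0239,0.015,-0.0006],[0.0,0.0,0.172]]]
end [495. 323. 240.] max 0.0282 0.173
```

{"api": "step_arm", "payload": {
  "increments": [
    [[0.0123,-0.0255,-0.0005],[0,0,0.172]],
    [[0.0078,-0.0272,-0.0005],[0,0,0.172]],
    [[0.003,-0.0281,-0.0006],[0,0,0.172]],
    [[-0.0019,-0.0282,-0.0005],[-0.001,0,0.172]],
    [[-0.0067,-0.0275,-0.0005],[0,0,0.172]],
    [[-0.0113,-0.026,-0.0006],[0,0,0.172]],
    [[-0.0155,-0.0236,-0.0005],[0,0,0.172]],
    [[-0.0194,-0.0206,-0.0006],[0,0,0.172]],
    [[-0.0226,-0.017,-0.0005],[0,0,0.172]],
    [[-0.0252,-0.0129,-0.0006],[0,0,0.172]]
  ]
}}

```text
clock: 1.4
position: [363.8, 429.2, 236.3]
eef_rot: [[-0.926, 0.377, -0.001], [0.377, 0.926, 0.0], [0.001, -0.0, -1.0]]
wrist_force: [0.1, 1.3, -1.2]
finger_gap: 1.006
```

{"api": "step_arm", "payload": {
  "increments": [
    [[-0.027,-0.0084,-0.0005],[-0.001,0,0.172]],
    [[-0.0281,-0.0036,-0.0006],[0,0,0.172]],
    [[-0.0282,0.0012,-0.0005],[0,0,0.172]],
    [[-0.0277,0.0061,-0.0006],[0,0,0.173]],
    [[-0.0262,0.0107,-0.0005],[0,0,0.172]],
    [[-0.0239,0.015,-0.0006],[0,0,0.172]],
    [[0,0,0],[0,0,0]],
    [[0,0,0],[0,0,0]]
  ]
}}

```text
clock: 2.4
position: [494.7, 323.1, 239.3]
eef_rot: [[-0.157, 0.988, -0.001], [0.988, 0.157, 0.001], [0.001, -0.001, -1.0]]
wrist_force: [0.4, -0.5, -0.6]
finger_gap: 1.001
```

```bash
cat > shot.py <<'E'
import sys,cv2,numpy as np
from plant import manip
o=manip.get_obs();f=manip.grab_frame(sys.argv[2] if len(sys.argv)>2 else 'wrist')
n=sys.argv[1];cv2.imwrite(f'pics/{n}.png',f['pixels']);np.savez(f'pics/{n}.npz',**f,**{'o_'+k:v for k,v in o.items()})
print(round(o['clock'],2),np.round(o['position'],2),np.round(o['eef_rot'],3).tolist(),np.round(o['joints'],2),round(o['finger_gap'],3),np.round(o['wrist_force'],1))
E
python3 shot.py w1
```

```text
2.4 [494.7  323.11 239.32] [[-0.157, 0.988, -0.001], [0.988, 0.157, 0.001], [0.001, -0.001, -1.0]] [ 0.85  0.32 -0.07 -0.   -1.18 -2.26] 1.001 [ 0.4 -0.5 -0.6]
```

View pics/w1.png

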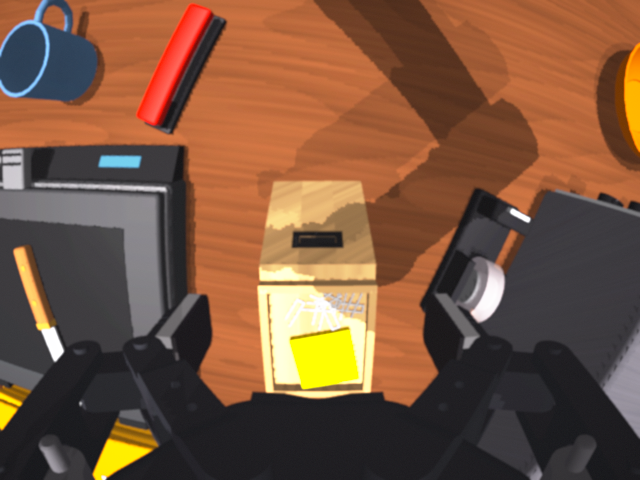

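The wrist view shows the organiser's front face, with the black-trimmed slot at about (318,240). The camera is nearly in line with it, and the stapler and tape stand clear to the sides.

```bash
python3 - <<'E'
import numpy as np,cv2
from h import *
f=dict(np.load('pics/w1.npz'));o={k[2:]:f[k] for k in f if k.startswith('o_')}
im=f['pixels']
cv2.imwrite('pics/c4.png',cv2.resize(im[170:290,250:390],None,fx=5,fy=5,interpolation=cv2.INTER_CUBIC))
g=im.max(2).astype(int); m=np.zeros(g.shape,np.uint8); m[225:255,285:350]=(g[225:255,285:350]<75)
n,l,st,ce=cv2.connectedComponentsWithStats(m);k=1+np.argmax(st[1:,4]);print(st[k],ce[k])
cs,_=cv2.findContours((l==k).astype(np.uint8),0,1);print(cv2.minAreaRect(cs[0]))
c=ce[k];print('slot c wrist',won(f,o,*c,85))
# triangulate with top: top px approx (201.0,271.6)
T=dict(np.load('pics/top0.npz'))
gt=T['pixels'].max(2).astype(int);m=np.zeros(gt.shape,np.uint8);m[265:280,190:215]=gt[265:280,190:215]<75
n,l,st,ce=cv2.connectedComponentsWithStats(m);k=1+np.argmax(st[1:,4]);ct=ce[k];print(st[k],ct,onz(T,*ct,85))
p1,d1=wray(f,o,*c);p2,d2=ray(T,*ct);A=np.column_stack([d1,-d2]);s=np.linalg.lstsq(A,p2-p1,rcond=None)[0];print('tri',p1+s[0]*d1,p2+s[1]*d2)
E
```

```text
[293 232  50  15 702] [317.70655271 239.17663818]
((317.5, 239.0), (14.0, 49.0), 90.0)
slot c wrist [508.08141014 324.73754179  85.        ]
[194 269  14   5  39] [200.69230769 271.23076923] [507.27139739 325.70041957  85.        ]
tri [506.71889875 324.51216109  90.16199329] [506.90580942 324.78946133  90.22343584]
```

View pics/c4.png

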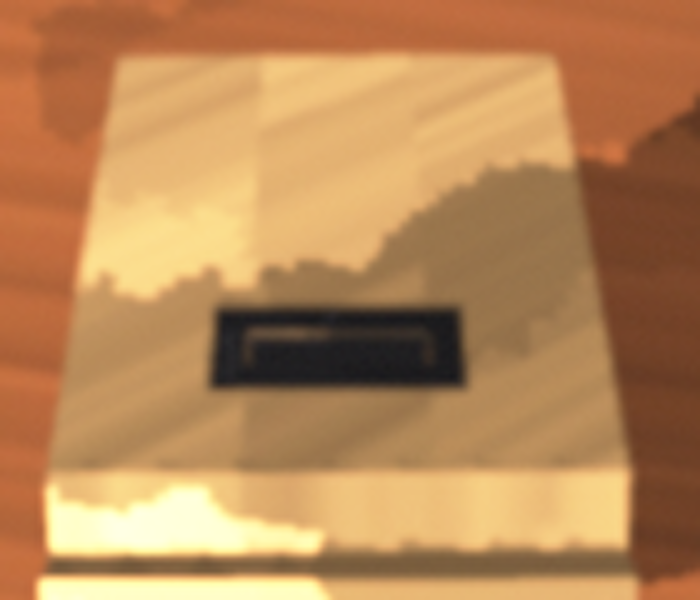

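Slot mouth: wrist ray at z=85 gives (508.1, 324.7), the top view (507.3, 325.7). The slot edges run parallel to the tool, so the yaw is 9°. I'll use (507.8, 325, 85). Next, above the opener.

```bash
python3 - <<'E'
from plan import *
rows([495,323,240],down(9),[603,26,180],down(16.8),12)
E
```

```text
[[[-0.0259,0.005,0.005],[0.0,0.0,-0.011]],[[-0.0259,0.0048,0.005],[0.0,0.0,-0.012]],[[-0.0259,0.0044,0.005],[0.0,0.0,-0.011]],[[-0.026,0.0041,0.005],[0.0,0.0,-0.011]],[[-0.0261,0.0039,0.005],[0.0,0.0,-0.012]],[[-0.0261,0.0035,0.005],[0.0,0.0,-0.011]],[[-0.0261,0.0032,0.005],[0.0,0.0,-0.011]],[[-0.0262,0.003,0.005],[0.0,0.0,-0.012]],[[-0.0262,0.0027,0.005],[0.0,0.0,-0.011]],[[-0.0262,0.0023,0.005],[0.0,0.0,-0.011]]]
[[[-0.0263,0.0021,0.005],[0.0,0.0,-0.012]],[[-0.0262,0.0017,0.005],[0.0,0.0,-0.011]]]
end [603.  26. 180.] max 0.0263 0.012
```

{"api": "step_arm", "payload": {
  "increments": [
    [[-0.0259,0.005,0.005],[0,0,-0.011]],
    [[-0.0259,0.0048,0.005],[0,0,-0.012]],
    [[-0.0259,0.0044,0.005],[0,0,-0.011]],
    [[-0.026,0.0041,0.005],[0,0,-0.011]],
    [[-0.0261,0.0039,0.005],[0,0,-0.012]],
    [[-0.0261,0.0035,0.005],[0,0,-0.011]],
    [[-0.0261,0.0032,0.005],[0,0,-0.011]],
    [[-0.0262,0.003,0.005],[0,0,-0.012]],
    [[-0.0262,0.0027,0.005],[0,0,-0.011]],
    [[-0.0262,0.0023,0.005],[0,0,-0.011]]
  ],
  "claw": 0.055
}}

```text
clock: 3.7
position: [584.9, 75.9, 189.2]
eef_rot: [[-0.269, 0.963, -0.0], [0.963, 0.269, 0.002], [0.002, 0.0, -1.0]]
wrist_force: [-0.4, 1.0, 0.7]
finger_gap: 0.645
```

{"api": "step_arm", "payload": {
  "increments": [
    [[-0.0263,0.0021,0.005],[0,0,-0.012]],
    [[-0.0262,0.0017,0.005],[0,0,-0.011]],
    [[0,0,0],[0,0,0]],
    [[0,0,0],[0,0,0]]
  ]
}}

```text
clock: 4.2
position: [602.7, 27.1, 179.3]
eef_rot: [[-0.29, 0.957, -0.0], [0.957, 0.29, 0.002], [0.002, 0.0, -1.0]]
wrist_force: [-0.2, 0.1, 0.7]
finger_gap: 0.646
```

```bash
python3 shot.py w2; python3 - <<'E'
import numpy as np,cv2
from h import *
f=dict(np.load('pics/w2.npz'));o={k[2:]:f[k] for k in f if k.startswith('o_')}
im=f['pixels'].copy()
for P in ([610.7,28.6,92],[766.3,75.5,80],[508,325,85]):
    u=wproj(f,o,P);print(u);cv2.circle(im,tuple(int(x) for x in u),3,(255,0,255),1)
cv2.imwrite('pics/w2m.png',im)
E
```

```text
4.2 [602.71  27.07 179.28] [[-0.29, 0.957, -0.0], [0.957, 0.29, 0.002], [0.002, 0.0, -1.0]] [ 0.31  0.39 -0.12 -0.   -1.06 -1.59] 0.646 [-0.2  0.1  0.7]
[317.22488744 257.89486472]
[316.94562424 429.51875721]
[654.22521486 237.71321691]
```

View pics/w2m.png

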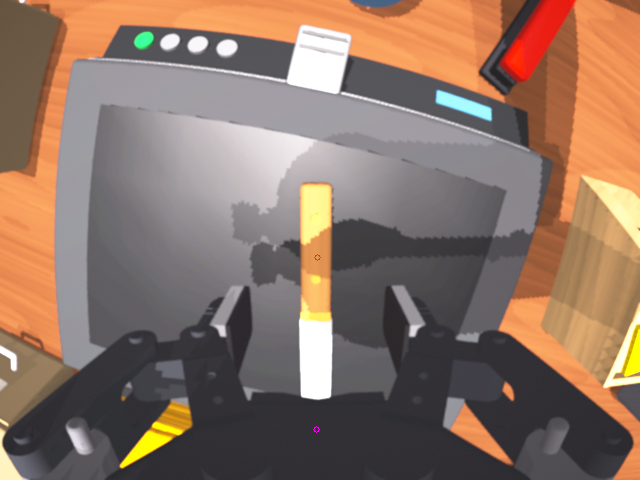

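The wrist view shows the handle upright between the jaws: column 316, end at row 183, ferrule edge at row 320. My predicted grip point (317,258) lies on its centre line. The lug is visible at about (320,58). Now I'll measure both.

```bash
python3 - <<'E'
import numpy as np,cv2
from h import *
from plan import *
f=dict(np.load('pics/w2.npz'));o={k[2:]:f[k] for k in f if k.startswith('o_')}
a=won(f,o,316.5,184,92);b=won(f,o,316,320,92);print(a,b,np.linalg.norm(a-b),np.degrees(np.arctan2(*(b-a)[[1,0]])),(a+b)/2)
cv2.imwrite('pics/c5.png',cv2.resize(f['pixels'][15:110,260:380],None,fx=5,fy=5,interpolation=cv2.INTER_CUBIC))
E
```

```text
[564.80497264  14.22409164  92.        ] [654.35227354  40.94004744  92.        ] 93.4476398455105 16.61218989413274 [609.57862309  27.58206954  92.        ]
```

View pics/c5.png

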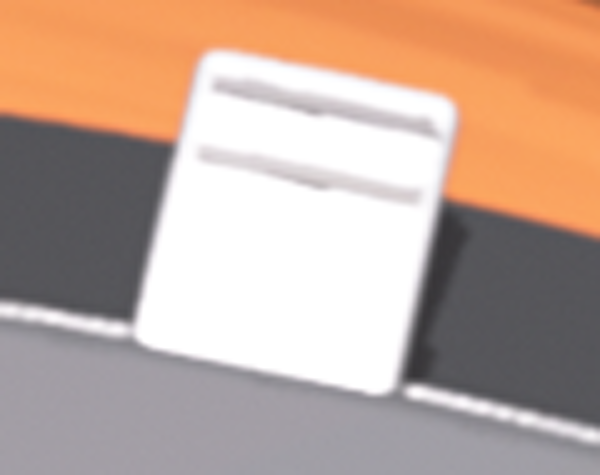

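{"api": "step_arm", "payload": {
  "increments": [
    [[-0.001,0,0.025],[0,0,0]],
    [[0,0,0.025],[0,0,0]],
    [[0,0,0.02],[0,0,0]],
    [[0,0,0.015],[0,0,0]],
    [[0,0,0.009],[0,0,0]],
    [[0,0,0.004],[0,0,0]],
    [[0,0,0],[0,0,0]],
    [[0,0,0],[0,0,0]]
  ],
  "claw": 0.055
}}

```text
clock: 5.25
position: [603.6, 25.4, 81.8]
eef_rot: [[-0.289, 0.957, 0.001], [0.957, 0.289, 0.002], [0.002, 0.001, -1.0]]
wrist_force: [-1.4, 0.3, 0.7]
finger_gap: 0.645
```

```bash
python3 - <<'E'
import numpy as np,cv2
from h import *
f=dict(np.load('pics/w2.npz'));o={k[2:]:f[k] for k in f if k.startswith('o_')}
q=[won(f,o,260+u/5-.4,15+v/5-.4,76) for u,v in((203,52),(457,100),(400,392),(135,340))]
for x in q: print(x)
q=np.array(q);fr=(q[0]+q[1])/2;re=(q[2]+q[3])/2;print(np.linalg.norm(q[0]-q[1]),np.linalg.norm(q[2]-q[3]),np.linalg.norm(fr-re),'yaw',np.degrees(np.arctan2(*(re-fr)[[1,0]])),'lug',re+(fr-re)/np.linalg.norm(fr-re)*23)
w=q[1]-q[0];print(np.degrees(np.arctan2(-w[0],w[1])))
E
```

```text
[466.1330481  -26.90868687  76.        ]
[462.83631483   7.03375016  76.        ]
[504.10069064  11.54492626  76.        ]
[507.27650255 -23.60299357  76.        ]
34.102162421009275 35.29110439527086 41.38886907929082 yaw 5.418630249215412 lug [482.79137642  -8.20097022  76.        ]
5.547576599827829
```

Lug grip point: (482.8, -8.2), yaw 5.4°, with size 34–35 × 41 mm (36 × 42 given). Now I'll lower a touch and close on the handle.

{"api": "step_arm", "payload": {
  "increments": [
    [[0,0,0.002],[0,0,0]],
    [[0,0,0],[0,0,0]]
  ]
}}

```text
clock: 5.5
position: [603.1, 25.4, 79.2]
eef_rot: [[-0.289, 0.957, -0.0], [0.957, 0.289, 0.002], [0.002, 0.0, -1.0]]
wrist_force: [0.5, -0.7, 0.3]
finger_gap: 0.645
```

{"api": "step_arm", "payload": {
  "increments": [
    [[0,0,0],[0,0,0]],
    [[0,0,0],[0,0,0]],
    [[0,0,0],[0,0,0]],
    [[0,0,0],[0,0,0]],
    [[0,0,0],[0,0,0]],
    [[0,0,0],[0,0,0]]
  ],
  "claw": 0.0,
  "squeeze": 50
}}

```text
clock: 6.25
position: [603.4, 25.4, 79.4]
eef_rot: [[-0.289, 0.957, 0.0], [0.957, 0.289, 0.002], [0.002, 0.001, -1.0]]
wrist_force: [-0.7, -0.3, 2.1]
finger_gap: 0.216
```

```bash
python3 shot.py w3
```

```text
6.25 [603.37  25.45  79.41] [[-0.289, 0.957, 0.0], [0.957, 0.289, 0.002], [0.002, 0.001, -1.0]] [ 0.31  0.49 -0.23 -0.   -0.84 -1.59] 0.216 [-0.7 -0.3  2.1]
```

View pics/w3.png

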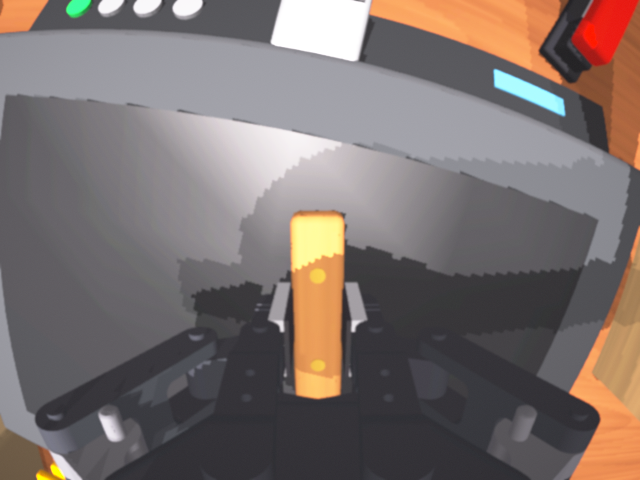

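The jaws have closed on the handle (opening 18.4 mm). Its end shows at row 213, centred at column 318. I'll work out the opener's pose in the tool, then lift.

```bash
python3 - <<'E'
import numpy as np
from h import *
f=dict(np.load('pics/w3.npz'));o={k[2:]:f[k] for k in f if k.startswith('o_')}
for u,v in((318,213),):
    P=won(f,o,u,v,92);t=o['eef_rot'].T@(P-o['position']);print(P,t,'grip y',t[1]+47.5)
E
```

```text
[564.29281159  13.00014957  92.        ] [ -0.61261629 -40.99639958 -12.62117229] grip y 6.503600421772866
```

{"api": "step_arm", "payload": {
  "increments": [
    [[0,0,-0.01],[0,0,0]],
    [[0,0,-0.015],[0,0,0]],
    [[0,0,-0.02],[0,0,0]],
    [[0,0,-0.025],[0,0,0]],
    [[0,0,-0.025],[0,0,0]],
    [[0,0,-0.025],[0,0,0]],
    [[0,0,0],[0,0,0]],
    [[0,0,0],[0,0,0]]
  ]
}}

```text
clock: 7.3
position: [602.5, 25.2, 198.5]
eef_rot: [[-0.288, 0.958, -0.002], [0.958, 0.288, 0.002], [0.002, -0.001, -1.0]]
wrist_force: [-1.0, 0.4, -1.8]
finger_gap: 0.217
```

```bash
python3 shot.py w4;python3 shot.py s4 scene; python3 - <<'E'
import cv2,numpy as np
a=cv2.imread('pics/w4.png');b=cv2.imread('pics/s4.png')
cv2.imwrite('pics/c6.png',np.hstack([cv2.resize(a,(400,300)),b[130:430,200:600]]))
E
```

```text
7.3 [602.46  25.16 198.51] [[-0.288, 0.958, -0.002], [0.958, 0.288, 0.002], [0.002, -0.001, -1.0]] [ 0.31  0.37 -0.1  -0.   -1.1  -1.59] 0.217 [-1.   0.4 -1.8]
7.35 [602.34  25.1  198.  ] [[-0.288, 0.958, -0.002], [0.958, 0.288, 0.002], [0.002, -0.002, -1.0]] [ 0.31  0.37 -0.1  -0.   -1.1  -1.59] 0.215 [-0.6  1.  -0.7]
```

View pics/c6.png

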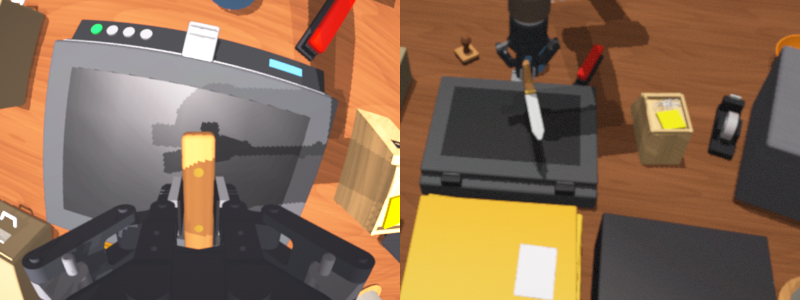

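The opener has been lifted level and is held. I'll check for droop by comparing the predicted tip and handle end with the scene and wrist pictures.

```bash
python3 - <<'E'
import numpy as np,cv2
from h import *
from plan import *
f=dict(np.load('pics/s4.npz'));o={k[2:]:f[k] for k in f if k.startswith('o_')}
im=f['pixels'];h=cv2.cvtColor(im,cv2.COLOR_BGR2HSV)
for g in(169.3,):
    P=o['position']+o['eef_rot']@np.array([-.5,g,-5.6]);print('tip pred',P,proj(f,P))
    P=o['position']+o['eef_rot']@np.array([-.5,54.3,-5.6]);print('shoulder pred',P,proj(f,P))
m=np.zeros(h.shape[:2],np.uint8);m[200:290,315:360]=((h[...,1]<60)&(h[...,2]>150))[200:290,315:360]
n,l,st,ce=cv2.connectedComponentsWithStats(m);k=1+np.argmax(st[1:,4]);ys,xs=np.where(l==k);print(st[k]);print('tip',xs[ys>=ys.max()-1].mean(),ys.max(),'top',xs[ys<=ys.min()+1].mean(),ys.min())
w=dict(np.load('pics/w4.npz'));ow={k[2:]:w[k] for k in w if k.startswith('o_')}
E
```

```text
tip pred [764.60269265  73.43133565 203.27212508] [338.31974633 267.573094  ]
shoulder pred [654.48742599  40.2714581  203.49699795] [329.38034198 223.05849757]
[325 224  19  46 489]
tip 339.0 269 top 328.9230769230769 224
```

Predicted and seen tip agree within about 1.5 px (around 3 mm). Next I plan the route to a pose in line with the slot, tip 40 mm short of it. It goes by way of a point 80 mm above that pose, so the blade clears the organiser.

```bash
cat > slot.py <<'E'
from plan import *
M=np.array([507.8,325.0,85.]);YAW=9.;t=np.array([-.5,169.3,-5.6])
Rs=down(YAW,25);sx=Rs[:,1];sy=-Rs[:,0] if Rs[1,0]<0 else Rs[:,0];sz=-Rs[:,2]
def tcp(s,R=Rs,dy=0,dz=0): return M+s*sx+dy*sy+dz*sz-R@t
def tipin(o,tt=t):
    d=o['position']+o['eef_rot']@tt-M;return np.round([d@sx,d@sy,d@sz],2)
E
python3 - <<'E'
from slot import *
from plant import manip
o=manip.get_obs()
A=tcp(-40);B=A+[0,0,80];print(A,B)
rows(o['position'],o['eef_rot'],B,Rs,18)
E
```

```text
[318.02943959 295.44952856 168.37867857] [318.02943959 295.44952856 248.37867857]
[[[0.0189,-0.0108,-0.0027],[0.024,0.002,0.007]],[[0.0189,-0.011,-0.0025],[0.024,0.001,0.008]],[[0.0188,-0.0112,-0.0022],[0.024,0.002,0.007]],[[0.0187,-0.0114,-0.0018],[0.024,0.001,0.008]],[[0.0186,-0.0115,-0.0016],[0.024,0.002,0.007]],[[0.0186,-0.0118,-0.0012],[0.024,0.001,0.008]],[[0.0184,-0.0119,-0.001],[0.024,0.002,0.007]],[[0.0184,-0.012,-0.0006],[0.024,0.001,0.007]],[[0.0183,-0.0122,-0.0003],[0.025,0.002,0.008]],[[0.0182,-0.0124,0.0001],[0.024,0.001,0.007]]]
[[[0.0181,-0.0124,0.0003],[0.024,0.002,0.008]],[[0.018,-0.0126,0.0007],[0.024,0.002,0.007]],[[0.0179,-0.0127,0.001],[0.024,0.001,0.008]],[[0.0178,-0.0129,0.0014],[0.024,0.002,0.007]],[[0.0177,-0.0129,0.0017],[0.024,0.001,0.007]],[[0.0176,-0.0129,0.002],[0.024,0.002,0.008]],[[0.0175,-0.0131,0.0024],[0.024,0.001,0.007]],[[0.0174,-0.0132,0.0027],[0.024,0.002,0.008]]]
end [318.  295.4 248.4] max 0.0189 0.025
```

{"api": "step_arm", "payload": {
  "increments": [
    [[0.0189,-0.0108,-0.0027],[0.024,0.002,0.007]],
    [[0.0189,-0.011,-0.0025],[0.024,0.001,0.008]],
    [[0.0188,-0.0112,-0.0022],[0.024,0.002,0.007]],
    [[0.0187,-0.0114,-0.0018],[0.024,0.001,0.008]],
    [[0.0186,-0.0115,-0.0016],[0.024,0.002,0.007]],
    [[0.0186,-0.0118,-0.0012],[0.024,0.001,0.008]],
    [[0.0184,-0.0119,-0.001],[0.024,0.002,0.007]],
    [[0.0184,-0.012,-0.0006],[0.024,0.001,0.007]],
    [[0.0183,-0.0122,-0.0003],[0.025,0.002,0.008]],
    [[0.0182,-0.0124,0.0001],[0.024,0.001,0.007]]
  ]
}}

```text
clock: 8.65
position: [444.0, 176.3, 227.1]
eef_rot: [[-0.216, 0.947, -0.236], [0.976, 0.211, -0.045], [0.008, -0.24, -0.971]]
wrist_force: [-0.5, 0.2, -1.5]
finger_gap: 0.219
```

{"api": "step_arm", "payload": {
  "increments": [
    [[0.0181,-0.0124,0.0003],[0.024,0.002,0.008]],
    [[0.018,-0.0126,0.0007],[0.024,0.002,0.007]],
    [[0.0179,-0.0127,0.001],[0.024,0.001,0.008]],
    [[0.0178,-0.0129,0.0014],[0.024,0.002,0.007]],
    [[0.0177,-0.0129,0.0017],[0.024,0.001,0.007]],
    [[0.0176,-0.0129,0.002],[0.024,0.002,0.008]],
    [[0.0175,-0.0131,0.0024],[0.024,0.001,0.007]],
    [[0.0174,-0.0132,0.0027],[0.024,0.002,0.008]],
    [[0,0,0],[0,0,0]],
    [[0,0,0],[0,0,0]]
  ]
}}

```text
clock: 9.9
position: [318.6, 295.4, 249.1]
eef_rot: [[-0.157, 0.896, -0.415], [0.988, 0.142, -0.066], [-0.0, -0.42, -0.907]]
wrist_force: [-0.1, -0.1, -0.3]
finger_gap: 0.215
```

```bash
python3 shot.py w5; python3 - <<'E'
from slot import *
from plant import manip
o=manip.get_obs();print(tipin(o))
rows(o['position'],o['eef_rot'],tcp(-40),Rs,5)
E
```

```text
9.9 [318.59 295.41 249.06] [[-0.157, 0.896, -0.415], [0.988, 0.142, -0.066], [-0.0, -0.42, -0.907]] [ 0.91  0.25 -0.1  -0.29 -1.55 -2.26] 0.215 [-0.1 -0.1 -0.3]
[-73.57  -0.37  73.8 ]
[[[0.0001,0.0067,0.0147],[0.001,0.0,0.0]],[[0.0,0.0067,0.0147],[0.0,0.0,0.0]],[[0.0001,0.0066,0.0146],[0.001,0.0,0.0]],[[0.0001,0.0067,0.0147],[0.0,0.0,0.0]],[[0.0,0.0067,0.0147],[0.001,0.0,0.0]]]
end [318.  295.4 168.4] max 0.0147 0.001
```

View pics/w5.png

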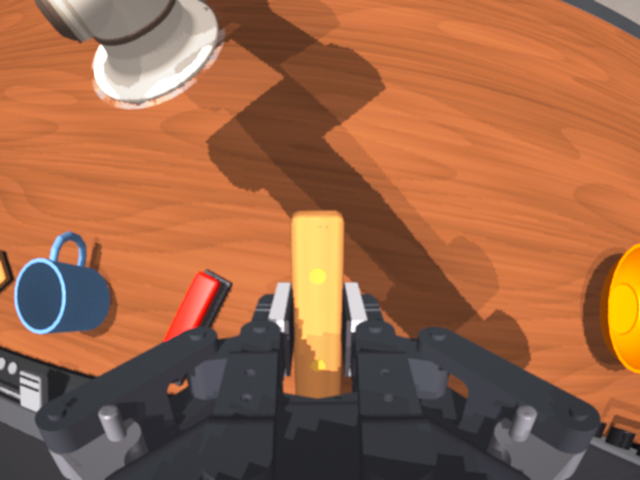

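The handle sits as before in the jaws (end at row 213), so it hasn't slipped. Now I'll lower it into line with the slot and check with the scene and top cameras.

{"api": "step_arm", "payload": {
  "increments": [
    [[0.0001,0.0067,0.0147],[0.001,0,0]],
    [[0,0.0067,0.0147],[0,0,0]],
    [[0.0001,0.0066,0.0146],[0,0,0]],
    [[0,0.0067,0.0147],[0,0,0]],
    [[0,0.0067,0.0147],[0,0,0]],
    [[0,0,0],[0,0,0]],
    [[0,0,0],[0,0,0]]
  ]
}}

```text
clock: 10.82
position: [318.3, 295.8, 168.7]
eef_rot: [[-0.157, 0.896, -0.415], [0.988, 0.142, -0.066], [0.0, -0.42, -0.907]]
wrist_force: [-0.1, -0.2, -1.3]
finger_gap: 0.217
```

```bash
python3 shot.py s6 scene; python3 shot.py t6 top; python3 - <<'E'
from slot import *
from h import *
from plant import manip
o=manip.get_obs();print(tipin(o),o['position'])
P=o['position']+o['eef_rot']@t
for n in('s6','t6'):
    f=dict(np.load(f'pics/{n}.npz'));print(n,proj(f,P),proj(f,M),proj(f,o['position']+o['eef_rot']@(t-[0,115,0])))
a=cv2.imread('pics/s6.png');b=cv2.imread('pics/t6.png')
k=dict(fx=4,fy=4,interpolation=cv2.INTER_CUBIC)
cv2.imwrite('pics/c7.png',np.hstack([cv2.resize(a[170:300,410:510],None,**k),cv2.resize(b[210:340,160:260],None,**k)]))
E
```

```text
10.82 [318.31 295.79 168.69] [[-0.157, 0.896, -0.415], [0.988, 0.142, -0.066], [0.0, -0.42, -0.907]] [ 0.91  0.33 -0.21 -0.3  -1.37 -2.21] 0.217 [-0.1 -0.2 -1.3]
10.88 [318.37 295.9  168.93] [[-0.157, 0.896, -0.415], [0.988, 0.142, -0.065], [0.001, -0.42, -0.908]] [ 0.91  0.33 -0.21 -0.3  -1.37 -2.21] 0.212 [ 0.8 -0.9  0.3]
[-39.92   0.48   1.28] [318.36853093 295.91858181 169.02158671]
s6 [456.0278451  209.12939505] [456.73554675 225.51397942] [453.02665361 163.8779149 ]
t6 [201.45940102 282.93333301] [200.93796932 271.04664057] [203.8716819  319.40161429]
```

View pics/c7.png

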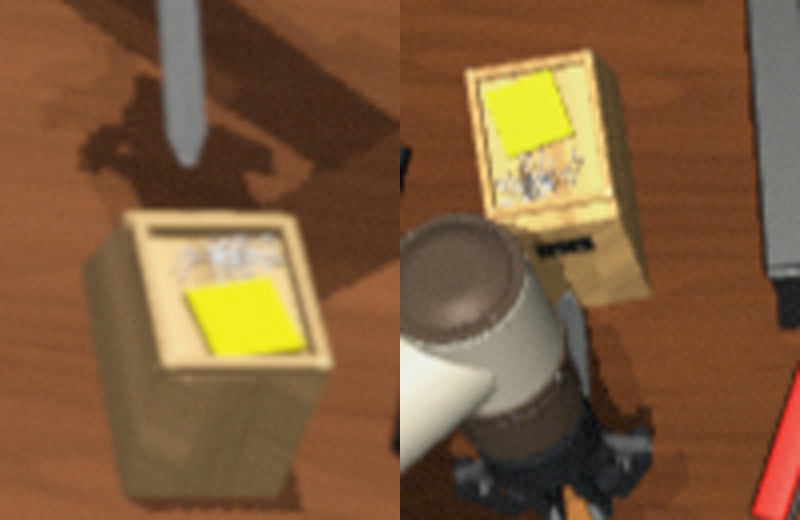

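```bash
python3 - <<'E'
from slot import *
from h import *
import cv2
o=dict(np.load('pics/t6.npz'));S=dict(np.load('pics/s6.npz'));T=o
# refine tips by mask
for n,f,(x0,y0,x1,y1) in(('s',S,(445,165,470,220)),('t',T,(196,275,212,310))):
    cv2.imwrite(f'pics/z_{n}.png',cv2.resize(f['pixels'][y0:y1,x0:x1],None,fx=10,fy=10,interpolation=cv2.INTER_NEAREST))
def tri(a,b):
    p1,d1=ray(S,*a);p2,d2=ray(T,*b);s=np.linalg.lstsq(np.column_stack([d1,-d2]),p2-p1,rcond=None)[0];return p1+s[0]*d1,p2+s[1]*d2
for b in((201.6,282.5),(201.6,283)):
  for a in((457,210.5),(457,211)):
    A,B=tri(a,b);X=(A+B)/2;d=X-M;print(a,b,X,A-B,'slot frame',d@sx,d@sy,d@sz)
E
```

```text
(457, 210.5) (201.6, 282.5) [473.9710448  321.38159456 100.13886938] [0.10002509 2.6459019  0.46206791] slot frame -37.192949001617855 1.7181576473415796 -0.6394627582548402
(457, 211) (201.6, 282.5) [474.05506223 321.68309228  98.53829149] [0.10200602 2.69465196 0.47058853] slot frame -36.39856170908848 2.002800207194881 -2.0350761794767926
(457, 210.5) (201.6, 283) [472.61470353 321.64121131  98.73414953] [0.10284574 2.71757189 0.47447624] slot frame -37.77660924688909 2.186756597896443 -2.4615648664933154
(457, 211) (201.6, 283) [472.6976139  321.94338198  97.129975  ] [0.1048378  2.76645801 0.48301877] slot frame -36.98159752705757 2.4722370111394234 -3.860855560441758
```

View pics/z_s.png

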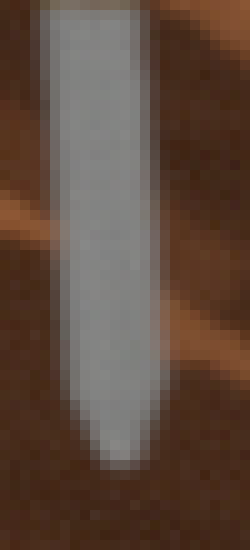

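View pics/z_t.png

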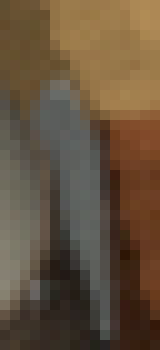

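The triangulated tip reads about 2–3 mm lower than the kinematic prediction (slot frame z about −2 against +1.3). That is within calibration plus a slight droop. The slot's free play is ±3 mm, so I split the difference: aim at nominal z = +2, y = −0.5, and move in slowly while watching force.

```bash
python3 - <<'E'
from slot import *
from plant import manip
o=manip.get_obs()
rows(o['position'],o['eef_rot'],tcp(-12,dy=-.5,dz=2),Rs,3)
rows(tcp(-12,dy=-.5,dz=2),Rs,tcp(16,dy=-.5,dz=2),Rs,7)
E
```

```text
[[[-0.0003,0.0093,-0.0004],[0.001,0.0,0.0]],[[-0.0003,0.0093,-0.0004],[0.001,-0.001,0.0]],[[-0.0003,0.0093,-0.0004],[0.001,0.0,0.0]]]
end [344.  299.1 158.4] max 0.0093 0.001
[[[0.0,0.004,0.0],[0.0,0.0,0.0]],[[0.0,0.004,0.0],[0.0,0.0,0.0]],[[0.0,0.004,0.0],[0.0,0.0,0.0]],[[0.0,0.004,0.0],[0.0,0.0,0.0]],[[0.0,0.004,0.0],[0.0,0.0,0.0]],[[0.0,0.004,0.0],[0.0,0.0,0.0]],[[0.0,0.004,0.0],[0.0,0.0,0.0]]]
end [369.1 303.  146.5] max 0.004 0.0
```

{"api": "step_arm", "payload": {
  "increments": [
    [[-0.0003,0.0093,-0.0004],[0,0,0]],
    [[-0.0003,0.0093,-0.0004],[0,0,0]],
    [[-0.0003,0.0093,-0.0004],[0,0,0]],
    [[0,0,0],[0,0,0]],
    [[0,0,0],[0,0,0]]
  ]
}}

```text
clock: 11.55
position: [343.6, 298.6, 157.6]
eef_rot: [[-0.156, 0.896, -0.416], [0.988, 0.141, -0.066], [-0.0, -0.421, -0.907]]
wrist_force: [-1.0, 0.8, -1.3]
finger_gap: 0.217
```

```bash
python3 shot.py t7 top; python3 - <<'E'
from slot import *
from h import *
from plant import manip
o=manip.get_obs();print(tipin(o),o['position'])
b=cv2.imread('pics/t7.png')
k=dict(fx=10,fy=10,interpolation=cv2.INTER_CUBIC)
cv2.imwrite('pics/c8.png',cv2.resize(b[255:310,180:230],None,**k))
E
```

```text
11.55 [343.6  298.62 157.63] [[-0.156, 0.896, -0.416], [0.988, 0.141, -0.066], [-0.0, -0.421, -0.907]] [ 0.87  0.38 -0.17 -0.29 -1.37 -2.18] 0.217 [-1.   0.8 -1.3]
[-12.23  -0.84   1.52] [343.54302204 298.66482495 157.77128154]
```

View pics/c8.png

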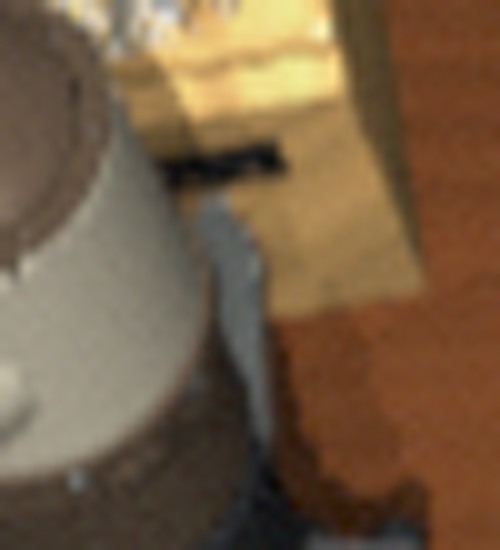

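The top view shows the tip at about (201.3,275), one trim-width in front of the mouth and centred on it. I'll advance slowly.

{"api": "step_arm", "payload": {
  "increments": [
    [[0,0.004,0],[0,0,0]],
    [[0,0.004,0],[0,0,0]],
    [[0,0.004,0],[0,0,0]],
    [[0,0.004,0],[0,0,0]],
    [[0,0.004,0],[0,0,0]],
    [[0,0.004,0],[0,0,0]],
    [[0,0,0],[0,0,0]]
  ]
}}

```text
clock: 12.48
position: [365.3, 302.1, 147.4]
eef_rot: [[-0.156, 0.896, -0.416], [0.988, 0.141, -0.066], [-0.0, -0.421, -0.907]]
wrist_force: [0.6, -0.4, -1.4]
finger_gap: 0.219
```

```bash
python3 shot.py w8; python3 - <<'E'
from slot import *
from plant import manip
o=manip.get_obs();print(tipin(o),o['position'],o['wrist_force'],o['wrist_torque'])
E
```

```text
12.47 [365.3  302.11 147.44] [[-0.156, 0.896, -0.416], [0.988, 0.141, -0.066], [-0.0, -0.421, -0.907]] [ 0.85  0.42 -0.14 -0.28 -1.37 -2.16] 0.219 [ 0.6 -0.4 -1.4]
[11.93 -0.85  1.54] [365.18113077 302.09164271 147.58087684] [-0.09457233 -0.17751795 -1.28542529] [ 0.1398421  -0.89515271  0.018523  ]
```

View pics/w8.png

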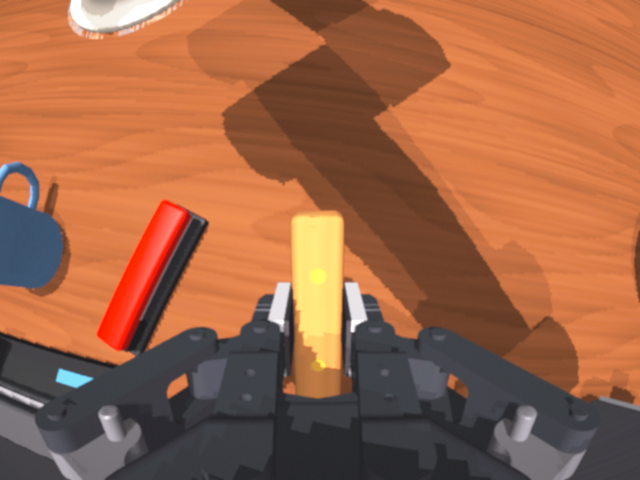

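There is no push force and the handle hasn't slid in the jaws (end still at row 213), so the tip is inside. I'll carry on.

{"api": "step_arm", "payload": {
  "increments": [
    [[0,0.004,0],[0,0,0]],
    [[0,0.006,0],[0,0,0]],
    [[0,0.008,0],[0,0,0]],
    [[0,0.008,0],[0,0,0]],
    [[0,0.008,0],[0,0,0]],
    [[0,0,0],[0,0,0]]
  ]
}}

```text
clock: 13.28
position: [396.0, 306.9, 132.8]
eef_rot: [[-0.156, 0.896, -0.416], [0.988, 0.141, -0.066], [-0.0, -0.422, -0.907]]
wrist_force: [0.4, -0.4, -2.3]
finger_gap: 0.217
```

{"api": "step_arm", "payload": {
  "increments": [
    [[0,0.008,0],[0,0,0]],
    [[0,0.008,0],[0,0,0]],
    [[0,0.008,0],[0,0,0]],
    [[0,0.008,0],[0,0,0]],
    [[0,0.008,0],[0,0,0]],
    [[0,0.006,0],[0,0,0]],
    [[0,0.004,0],[0,0,0]],
    [[0,0,0],[0,0,0]]
  ]
}}

```text
clock: 14.28
position: [440.5, 314.0, 112.1]
eef_rot: [[-0.156, 0.896, -0.416], [0.988, 0.142, -0.066], [-0.0, -0.421, -0.907]]
wrist_force: [-0.4, -0.7, -0.2]
finger_gap: 0.216
```

```bash
python3 shot.py w9; python3 - <<'E'
from slot import *
from plant import manip
o=manip.get_obs();print(tipin(o),o['position'],o['wrist_force'],o['wrist_torque'])
E
```

```text
14.28 [440.51 314.03 112.14] [[-0.156, 0.896, -0.416], [0.988, 0.142, -0.066], [-0.0, -0.421, -0.907]] [ 0.77  0.56  0.   -0.25 -1.38 -2.09] 0.216 [-0.4 -0.7 -0.2]
[95.84 -0.82  1.73] [440.37010776 314.01581492 112.28484868] [ 0.11887853  0.34644157 -0.81509953] [ 0.15019105 -0.85073734 -0.00549057]
```

View pics/w9.png

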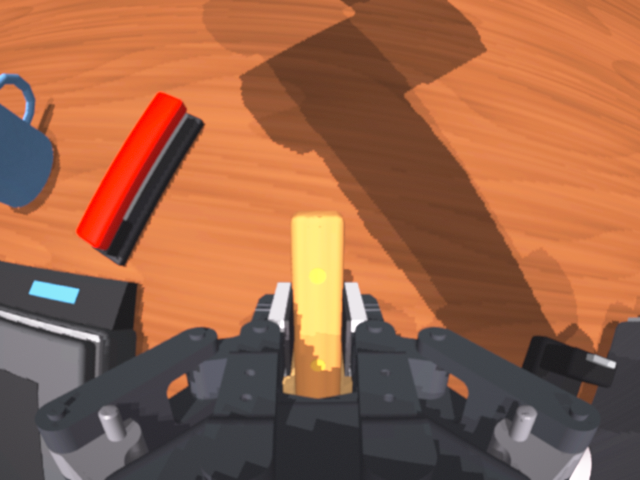

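The tip is about 96 mm deep, with no force and no slip. Now the last ~19 mm, slowly, until the shoulder meets the face.

{"api": "step_arm", "payload": {
  "increments": [
    [[0,0.004,0],[0,0,0]],
    [[0,0.004,0],[0,0,0]],
    [[0,0.004,0],[0,0,0]],
    [[0,0.002,0],[0,0,0]],
    [[0,0.002,0],[0,0,0]],
    [[0,0,0],[0,0,0]]
  ]
}}

```text
clock: 15.08
position: [454.8, 316.3, 105.5]
eef_rot: [[-0.156, 0.896, -0.416], [0.988, 0.142, -0.066], [-0.0, -0.421, -0.907]]
wrist_force: [0.1, 0.0, -1.7]
finger_gap: 0.215
```

{"api": "step_arm", "payload": {
  "increments": [
    [[0,0.0015,0],[0,0,0]],
    [[0,0.0015,0],[0,0,0]],
    [[0,0.0015,0],[0,0,0]],
    [[0,0,0],[0,0,0]]
  ]
}}

```text
clock: 15.58
position: [456.9, 316.6, 104.6]
eef_rot: [[-0.157, 0.894, -0.42], [0.988, 0.142, -0.067], [-0.001, -0.425, -0.905]]
wrist_force: [-6.4, -0.2, 5.2]
finger_gap: 0.221
```

```bash
python3 - <<'E'
from slot import *
from plant import manip
o=manip.get_obs();print(tipin(o),o['position'],o['wrist_force'],o['wrist_torque'])
E
```

```text
[114.27  -0.76   1.03] [456.87638236 316.5773517  104.55325022] [-6.38216652 -0.1723227   5.17589514] [ 0.06038506  1.20826203 -0.08225774]
```

Contact at 114.3 mm (expected 115), with about 8 N directly back along the slot, so the shoulder is on the face. One more small push, then I'll release.

{"api": "step_arm", "payload": {
  "increments": [
    [[0,0.0015,0],[0,0,0]],
    [[0,0,0],[0,0,0]]
  ]
}}

```text
clock: 15.82
position: [456.9, 316.5, 104.5]
eef_rot: [[-0.158, 0.893, -0.422], [0.987, 0.142, -0.068], [-0.001, -0.428, -0.904]]
wrist_force: [-8.8, 0.4, 7.8]
finger_gap: 0.219
```

```bash
python3 shot.py w10; python3 - <<'E'
from slot import *
from plant import manip
o=manip.get_obs();print(tipin(o),o['position'],o['wrist_force'],o['wrist_torque'])
E
```

```text
15.82 [456.89 316.51 104.49] [[-0.158, 0.893, -0.422], [0.987, 0.142, -0.068], [-0.001, -0.428, -0.904]] [ 0.76  0.59  0.04 -0.25 -1.4  -2.08] 0.219 [-8.8  0.4  7.8]
[114.32  -0.78   0.44] [456.88237693 316.4924505  104.46970876] [-9.24984451 -0.35202651  7.88285534] [-0.01220242  2.30092386 -0.10803869]
```

View pics/w10.png

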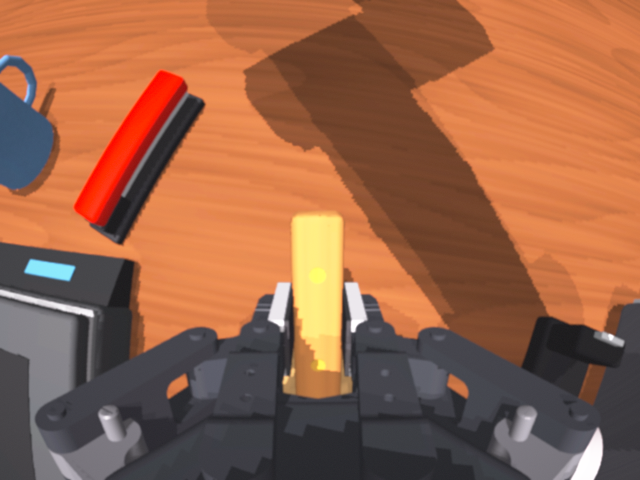

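It is against a hard stop, 12 N with no further travel. Releasing.

{"api": "step_arm", "payload": {
  "increments": [
    [[0,-0.001,0],[0,0,0]],
    [[0,-0.001,0],[0,0,0]],
    [[0,0,0],[0,0,0]],
    [[0,0,0],[0,0,0]],
    [[0,0,0],[0,0,0]]
  ],
  "claw": 0.05
}}

```text
clock: 16.5
position: [458.5, 316.8, 103.8]
eef_rot: [[-0.156, 0.896, -0.416], [0.988, 0.142, -0.066], [-0.0, -0.421, -0.907]]
wrist_force: [-0.8, 1.4, 0.0]
finger_gap: 0.585
```

{"api": "step_arm", "payload": {
  "increments": [
    [[0,0,-0.01],[0,0,0]],
    [[0,0,-0.015],[0,0,0]],
    [[0,0,-0.02],[0,0,0]],
    [[0,0,-0.02],[0,0,0]],
    [[0,0,-0.02],[0,0,0]],
    [[0,0,-0.02],[0,0,0]],
    [[0,0,0],[0,0,0]],
    [[0,0,0],[0,0,0]]
  ]
}}

```text
clock: 17.5
position: [501.6, 323.6, 198.9]
eef_rot: [[-0.156, 0.896, -0.417], [0.988, 0.142, -0.066], [0.0, -0.422, -0.907]]
wrist_force: [-0.1, 0.6, -1.2]
finger_gap: 0.583
```

```bash
python3 shot.py w11; python3 shot.py s11 scene
```

```text
17.5 [501.61 323.64 198.85] [[-0.156, 0.896, -0.417], [0.988, 0.142, -0.066], [0.0, -0.422, -0.907]] [ 0.72  0.57  0.26 -0.23 -1.63 -2.11] 0.583 [-0.1  0.6 -1.2]
17.55 [501.42 323.54 198.56] [[-0.156, 0.895, -0.417], [0.988, 0.141, -0.066], [-0.0, -0.422, -0.906]] [ 0.72  0.57  0.26 -0.23 -1.63 -2.11] 0.583 [ 0.3 -0.4 -0.4]
```

View pics/w11.png

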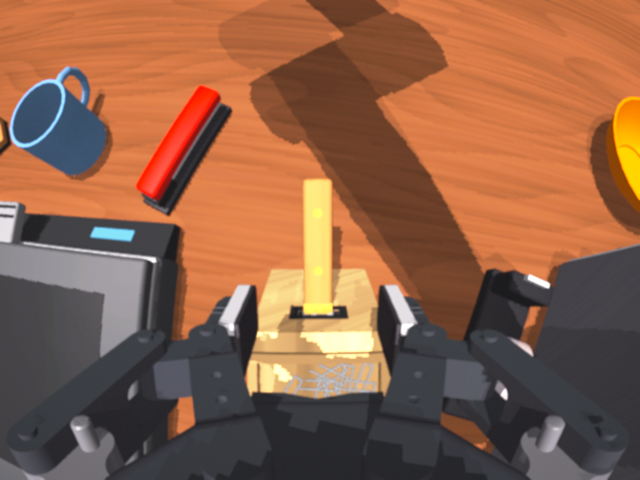

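View pics/s11.png

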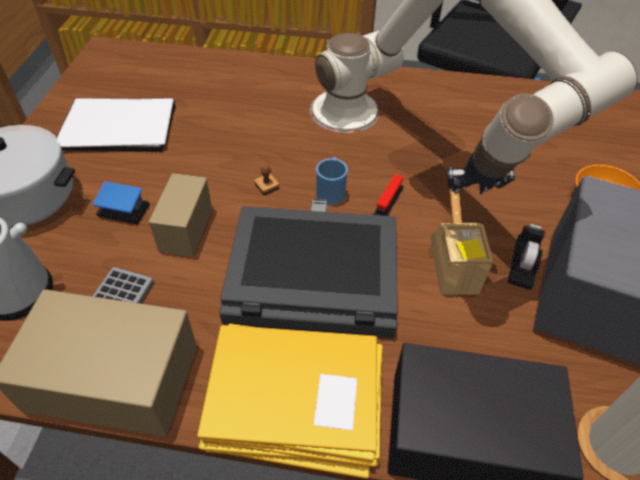

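The handle stands straight out of the slot. The ferrule at (318,311) touches the black trim with no blade visible, and the lid is clear. I'll do a number check, then plan the route to the lug.

```bash
python3 - <<'E'
from slot import *
from h import *
f=dict(np.load('pics/w11.npz'));o={k[2:]:f[k] for k in f if k.startswith('o_')}
for u,v in((317.5,180),(318,313)):
    p,d=wray(f,o,u,v);s=((M+7*sz-p)@sz)/(d@sz);q=p+s*d-M;print(q@sx,q@sy,q@sz)
# lug from this wrist? and top
b=cv2.imread('pics/top0.png');cv2.imwrite('pics/c9.png',cv2.resize(b[262:297,295:340],None,fx=15,fy=15,interpolation=cv2.INTER_CUBIC))
from plant import manip
o=manip.get_obs()
print('pre-lug')
p1,R1=rows(o['position'],o['eef_rot'],[475,-7,190],down(5.4),16)
E
```

```text
-95.64232489822894 -1.219134273425503 7.000000000000007
-2.7094131061761257 -0.9041256799112972 6.999999999999962
pre-lug
[[[-0.0201,-0.0042,0.0025],[-0.027,0.001,0.004]],[[-0.0202,-0.0041,0.0025],[-0.027,0.001,0.004]],[[-0.0202,-0.0042,0.0022],[-0.028,0.001,0.004]],[[-0.0202,-0.0041,0.0022],[-0.027,0.001,0.003]],[[-0.0202,-0.0041,0.002],[-0.027,0.0,0.004]],[[-0.0202,-0.0041,0.0019],[-0.027,0.001,0.004]],[[-0.0203,-0.0041,0.0017],[-0.028,0.001,0.004]],[[-0.0203,-0.004,0.0017],[-0.027,0.001,0.004]],[[-0.0203,-0.004,0.0015],[-0.027,0.001,0.004]],[[-0.0203,-0.004,0.0014],[-0.027,0.001,0.004]]]
[[[-0.0203,-0.0039,0.0012],[-0.028,0.001,0.003]],[[-0.0203,-0.0038,0.0011],[-0.027,0.001,0.004]],[[-0.0204,-0.0039,0.001],[-0.027,0.001,0.004]],[[-0.0203,-0.0037,0.0009],[-0.027,0.001,0.004]],[[-0.0204,-0.0037,0.0008],[-0.028,0.0,0.004]],[[-0.0204,-0.0037,0.0006],[-0.027,0.001,0.004]]]
end [475.  -7. 190.] max 0.0204 0.028
```

View pics/c9.png

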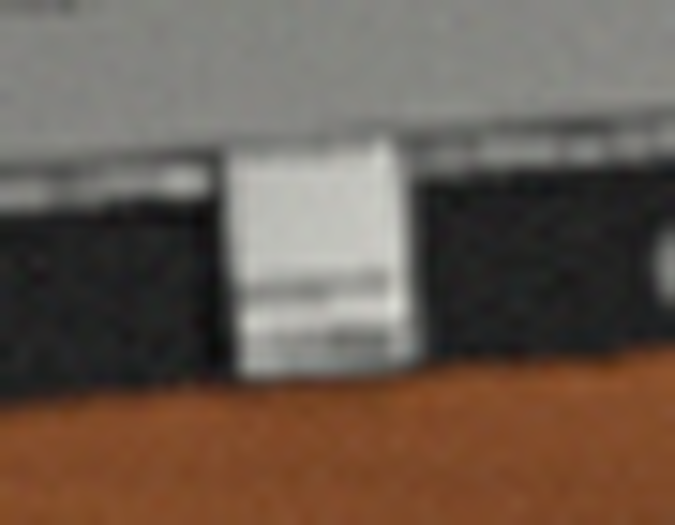

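Handle end reads −95.6 mm from the mouth (−95 when home): fully home. Now to above the lug.

{"api": "step_arm", "payload": {
  "increments": [
    [[-0.0201,-0.0042,0.0025],[-0.027,0.001,0.004]],
    [[-0.0202,-0.0041,0.0025],[-0.027,0.001,0.004]],
    [[-0.0202,-0.0042,0.0022],[-0.028,0.001,0.004]],
    [[-0.0202,-0.0041,0.0022],[-0.027,0.001,0.003]],
    [[-0.0202,-0.0041,0.002],[-0.027,0,0.004]],
    [[-0.0202,-0.0041,0.0019],[-0.027,0.001,0.004]],
    [[-0.0203,-0.0041,0.0017],[-0.028,0.001,0.004]],
    [[-0.0203,-0.004,0.0017],[-0.027,0.001,0.004]],
    [[-0.0203,-0.004,0.0015],[-0.027,0.001,0.004]],
    [[-0.0203,-0.004,0.0014],[-0.027,0.001,0.004]]
  ]
}}

```text
clock: 18.85
position: [484.8, 116.3, 193.2]
eef_rot: [[-0.117, 0.98, -0.161], [0.993, 0.115, -0.022], [-0.003, -0.162, -0.987]]
wrist_force: [0.1, -0.2, 0.5]
finger_gap: 0.579
```

{"api": "step_arm", "payload": {
  "increments": [
    [[-0.0203,-0.0039,0.0012],[-0.028,0.001,0.003]],
    [[-0.0203,-0.0038,0.0011],[-0.027,0.001,0.004]],
    [[-0.0204,-0.0039,0.001],[-0.027,0.001,0.004]],
    [[-0.0203,-0.0037,0.0009],[-0.027,0.001,0.004]],
    [[-0.0204,-0.0037,0.0008],[-0.028,0,0.004]],
    [[-0.0204,-0.0037,0.0006],[-0.027,0.001,0.004]],
    [[0,0,0],[0,0,0]],
    [[0,0,0],[0,0,0]]
  ],
  "claw": 0.065
}}

```text
clock: 19.85
position: [475.8, -6.9, 190.5]
eef_rot: [[-0.093, 0.996, 0.002], [0.996, 0.093, 0.001], [0.001, 0.002, -1.0]]
wrist_force: [-0.5, 0.5, 1.1]
finger_gap: 0.764
```

```bash
python3 shot.py w12; python3 shot.py s12 scene; python3 - <<'E'
import cv2;f=cv2.imread('pics/s12.png');cv2.imwrite('pics/c10.png',cv2.resize(f[170:310,240:420],None,fx=4,fy=4))
E
```

```text
19.85 [475.8   -6.85 190.52] [[-0.093, 0.996, 0.002], [0.996, 0.093, 0.001], [0.001, 0.002, -1.0]] [ 0.33  0.17 -0.41  0.   -0.99 -1.81] 0.764 [-0.5  0.5  1.1]
19.9 [475.92  -6.56 190.48] [[-0.094, 0.996, 0.002], [0.996, 0.094, 0.001], [0.001, 0.002, -1.0]] [ 0.33  0.17 -0.41 -0.   -0.99 -1.81] 0.762 [0.1 0.1 0.8]
```

View pics/w12.png

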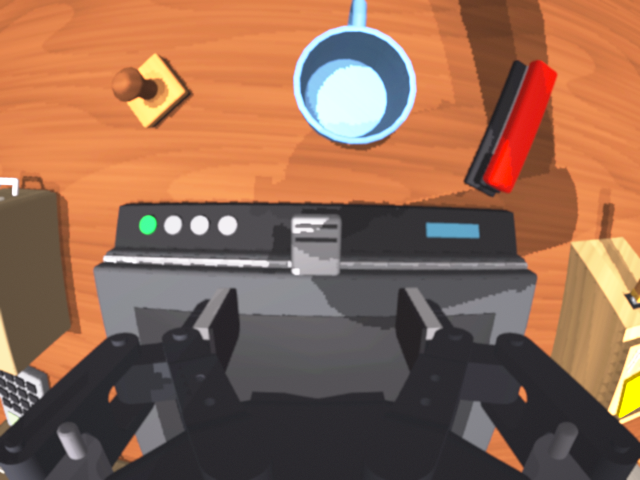

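The wrist view shows the lug at columns 292–341, rows 213–275, level with the jaws. The mug at (354,85) stands further towards the robot. Measuring the lug.

```bash
python3 - <<'E'
from plan import *
from h import *
f=dict(np.load('pics/w12.npz'));o={k[2:]:f[k] for k in f if k.startswith('o_')}
q=np.array([won(f,o,u,v,76) for u,v in((292.5,213),(341,216),(340,275),(291,273))]);print(q.round(1).tolist())
fr=(q[0]+q[1])/2;re=(q[2]+q[3])/2;print(np.linalg.norm(q[0]-q[1]),np.linalg.norm(q[2]-q[3]),np.linalg.norm(fr-re),'lug',re+(fr-re)/np.linalg.norm(fr-re)*23, 'yaw',np.degrees(np.arctan2(*(re-fr)[[1,0]])))
m=won(f,o,354,85,92);print('mug',m)
cv2.imwrite('pics/c11.png',cv2.resize(f['pixels'][195:295,260:370],None,fx=6,fy=6,interpolation=cv2.INTER_CUBIC))
E
```

```text
[[461.7, -26.7, 76.0], [460.6, 7.6, 76.0], [504.9, 11.8, 76.0], [506.7, -24.4, 76.0]]
34.33374387375686 36.25510193195322 44.73962604627412 lug [482.83358376  -8.00082981  76.        ] yaw 4.165811564514192
mug [370.81208368   5.89470983  92.        ]
```

View pics/c11.png

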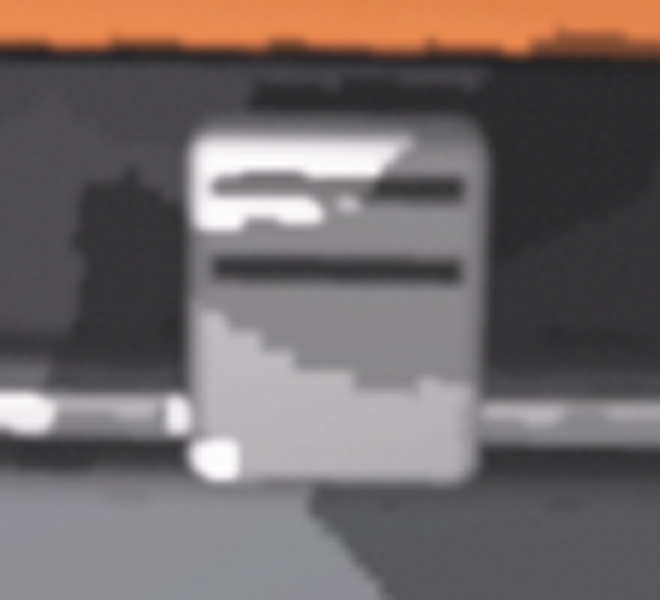

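The lug is confirmed at (482.8, −8.1), size 34–36 × 42–45 mm, yaw about 4.7°. At 45° the wrist joint may come near its −0.16 limit, so I'll fit a quick kinematic model to the recorded poses and check joint 5 before grasping.

```bash
cat > kin.py <<'E'
import numpy as np,glob
from scipy.optimize import least_squares
from plan import *
D=[]
for n in glob.glob('pics/[wst]*.npz'):
    f=np.load(n)
    if 'o_joints' in f: D.append((f['o_joints'],f['o_position'],f['o_eef_rot']))
def rz(a):return R.from_euler('z',a)
def fk(x,q):
    a,d,h,L1,L2,b,Lt,q40,q60=x
    ph=q[1]-q[2]
    W=np.array([a+L1*np.sin(q[1])+L2*np.cos(ph)+b*np.sin(ph),d,h+L1*np.cos(q[1])-L2*np.sin(ph)+b*np.cos(ph)])
    # forearm frame: roll about forearm axis by q4, then pitch by q5
    Rf=R.from_euler('z',q[0])*R.from_euler('y',ph)*R.from_euler('x',q40*q[3])*R.from_euler('y',-q[4])
    zt=Rf.apply([1,0,0])
    return rz(q[0]).apply(W)+Lt*zt, zt
def res(x): 
    r=[]
    for q,p,Rm in D:
        P,z=fk(x,q); r+=list((P-p)/5)+list((z-Rm[:,2])*50)
    r+=[ (x[7])*0.0]
    return r
best=None
for s in(1,-1):
    s_=least_squares(res,[0,-130,300,450,450,0,250,s,0])
    if best is None or s_.cost<best.cost: best=s_
X=best.x
if __name__=='__main__': print(len(D),best.cost,X.round(2))
def ik(p,Rm,q0):
    def g(q):
        P,z=fk(X,list(q)+[0]);return list((P-p)/10)+list((z-Rm[:,2])*30)
    s=least_squares(g,q0[:5]);return s.x,s.cost
E
python3 kin.py; python3 - <<'E'
from kin import *
from plant import manip
q=manip.get_obs()['joints']
yaw=4.7;a=np.radians(yaw);hx=np.array([np.cos(a),np.sin(a),0]);hy=np.array([-np.sin(a),np.cos(a),0])
lug=np.array([482.8,-8.1,68]);H=lug+297*hx-[0,0,8]
for lean in(0,10,20):
  R0=down(yaw,lean);g=lug-[0,0,0]
  q0=q.copy()
  for th in(0,15,30,45,50):
    Q=R.from_rotvec(-np.radians(th)*(-hy)).as_matrix()
    r=R.from_rotvec(hy*np.radians(th)).as_matrix()
    L=H+r@(lug-H)
    if L[2]<68-1e-6: r=r.T;L=H+r@(lug-H)
    Rt=r@R0; P=L+Rt[:,2]*19
    s,c=ik(P,Rt,q0);q0=s;print(lean,th,P.round(0),s.round(2),round(c,3))
E
```

```text
16 122.43749904149142 [  36.67 -158.94  176.7   582.24  388.14  -36.13  336.4    -0.93    0.  ]
0 0 [483.  -8.  49.] [ 0.32  0.38 -0.55 -0.   -0.64] 0.0
0 15 [490.  -8. 126.] [ 0.28  0.4  -0.24 -0.06 -1.19] 0.0
0 30 [517.  -5. 199.] [ 0.25  0.52  0.1  -0.09 -1.67] 0.0
0 45 [562.  -2. 262.] [ 0.22  0.7   0.48 -0.13 -2.12] 0.0
0 50 [580.  -0. 280.] [ 0.22  0.78  0.62 -0.15 -2.28] 0.0
10 0 [480.  -8.  49.] [ 0.29  0.45 -0.42 -0.05 -0.87] 0.0
10 15 [487.  -8. 127.] [ 0.26  0.5  -0.13 -0.08 -1.38] 0.0
10 30 [514.  -6. 201.] [ 0.24  0.62  0.19 -0.11 -1.84] 0.0
10 45 [560.  -2. 265.] [ 0.22  0.79  0.55 -0.16 -2.28] 0.0
10 50 [578.  -0. 283.] [ 0.21  0.86  0.68 -0.18 -2.43] 0.0
20 0 [476.  -9.  50.] [ 0.27  0.54 -0.29 -0.08 -1.08] 0.0
20 15 [484.  -8. 129.] [ 0.25  0.59 -0.03 -0.1  -1.56] 0.0
20 30 [512.  -6. 203.] [ 0.23  0.71  0.27 -0.13 -1.99] 0.0
20 45 [558.  -2. 268.] [ 0.21  0.88  0.6  -0.19 -2.42] 0.0
20 50 [577.  -0. 286.] [ 0.21  0.94  0.72 -0.23 -2.56] 0.0
```

The fit is rough (about 8 mm), but it shows the whole 0–45° arc is reachable: joint 5 goes from −0.6 to about −2.1 and the other joints stay mid-range. As the lid opens the tool leans back over it, so the gripper body keeps its clearance of about 44 mm above the lid. Now the descent onto the lug.

```bash
python3 - <<'E'
from plan import *
from plant import manip
o=manip.get_obs();print(o['position'])
rows(o['position'],o['eef_rot'],[481.5,-8.1,50],down(4.7),8)
E
```

```text
[475.91796352  -6.36772507 190.40894007]
[[[-0.0003,0.0006,0.0176],[0.0,0.0,0.002]],[[-0.0003,0.0007,0.0175],[0.0,0.0,0.001]],[[-0.0003,0.0006,0.0176],[0.001,0.0,0.002]],[[-0.0003,0.0007,0.0175],[0.0,0.0,0.001]],[[-0.0002,0.0006,0.0176],[0.0,0.0,0.002]],[[-0.0003,0.0007,0.0175],[0.0,0.0,0.001]],[[-0.0003,0.0007,0.0176],[0.001,0.0,0.002]],[[-0.0003,0.0006,0.0175],[0.0,-0.001,0.001]]]
end [481.5  -8.1  50. ] max 0.0176 0.002
```

{"api": "step_arm", "payload": {
  "increments": [
    [[-0.0003,0.0006,0.0176],[0,0,0.002]],
    [[-0.0003,0.0007,0.0175],[0,0,0.001]],
    [[-0.0003,0.0006,0.0176],[0.001,0,0.002]],
    [[-0.0003,0.0007,0.0175],[0,0,0.001]],
    [[0,0,0],[0,0,0]],
    [[0,0,0],[0,0,0]]
  ]
}}

```text
clock: 20.7
position: [479.0, -7.2, 120.7]
eef_rot: [[-0.089, 0.996, 0.002], [0.996, 0.089, 0.001], [0.0, 0.002, -1.0]]
wrist_force: [-0.3, -0.4, 0.1]
finger_gap: 0.762
```

```bash
python3 shot.py w13
```

```text
20.7 [478.99  -7.23 120.72] [[-0.089, 0.996, 0.002], [0.996, 0.089, 0.001], [0.0, 0.002, -1.0]] [ 0.32  0.26 -0.5  -0.   -0.82 -1.81] 0.762 [-0.3 -0.4  0.1]
```

View pics/w13.png

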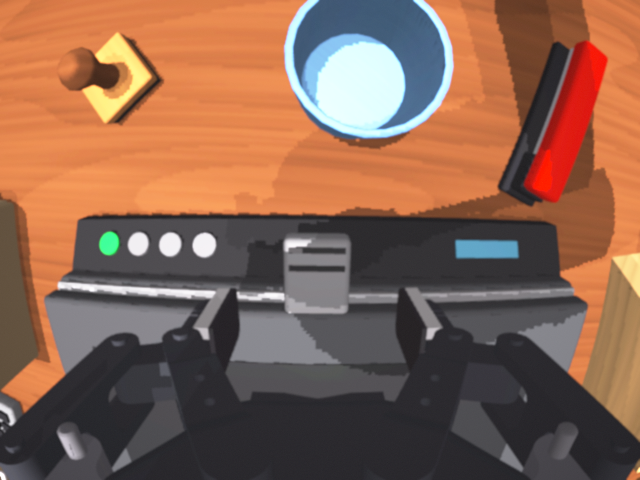

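The lug is centred between the jaws (columns 285–350, centre 317), and the mug is well below the camera. I'll go down the rest and pinch.

{"api": "step_arm", "payload": {
  "increments": [
    [[-0.0002,0.0006,0.0176],[0,0,0.002]],
    [[-0.0003,0.0007,0.0175],[0,0,0.001]],
    [[-0.0003,0.0007,0.0176],[0.001,0,0.002]],
    [[-0.0003,0.0006,0.0175],[0,0,0.001]],
    [[0,0,0],[0,0,0]],
    [[0,0,0],[0,0,0]]
  ]
}}

```text
clock: 21.5
position: [481.8, -8.2, 50.9]
eef_rot: [[-0.082, 0.997, 0.001], [0.997, 0.082, 0.001], [0.001, 0.001, -1.0]]
wrist_force: [0.9, 1.0, -0.4]
finger_gap: 0.763
```

{"api": "step_arm", "payload": {
  "increments": [
    [[0,0,0],[0,0,0]],
    [[0,0,0],[0,0,0]],
    [[0,0,0],[0,0,0]],
    [[0,0,0],[0,0,0]],
    [[0,0,0],[0,0,0]]
  ],
  "claw": 0.0,
  "squeeze": 80
}}

```text
clock: 22.12
position: [481.6, -7.5, 51.2]
eef_rot: [[-0.082, 0.997, 0.002], [0.997, 0.082, 0.002], [0.002, 0.002, -1.0]]
wrist_force: [-2.4, 4.4, 6.2]
finger_gap: 0.407
```

```bash
python3 shot.py w14; python3 - <<'E'
from plan import *
from plant import manip
o=manip.get_obs()
yaw=4.7;a=np.radians(yaw);hx=np.array([np.cos(a),np.sin(a),0]);hy=np.array([-np.sin(a),np.cos(a),0])
H=np.array([482.8,-8.1,68])+297*hx-[0,0,8]
p=o['position'];Rm=o['eef_rot']
for d in(.02,.026):
    r=R.from_rotvec(hy*d).as_matrix();p1=H+r@(p-H)
    print(d,np.round(Rm.T@(p1-p),2),np.round(Rm.T@hy*d,4))
print(H)
E
```

```text
22.12 [481.55  -7.49  51.17] [[-0.082, 0.997, 0.002], [0.997, 0.082, 0.002], [0.002, 0.002, -1.0]] [ 0.32  0.37 -0.57 -0.   -0.64 -1.81] 0.407 [-2.4  4.4  6.2]
0.02 [ 0.01 -0.11 -5.97] [ 0.02 -0.    0.  ]
0.026 [ 0.01 -0.12 -7.75] [ 0.026 -0.     0.   ]
[778.80130388  16.23573706  60.        ]
```

View pics/w14.png

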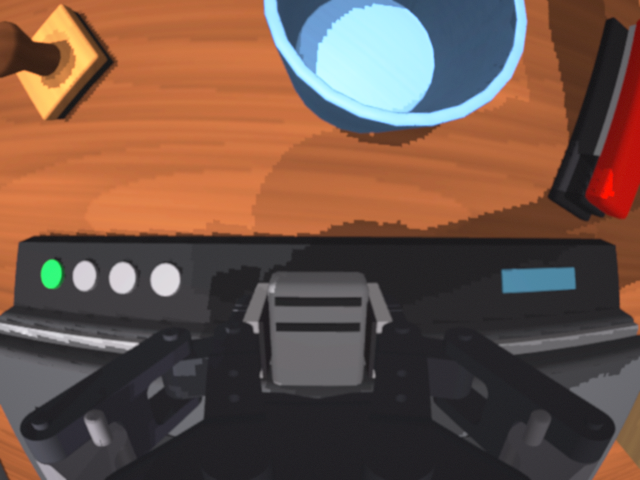

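The lug is pinched (opening 34.8 mm). Because the lift is a turn about a fixed hinge, every row has the same shift and turn. First a few rows, with a check.

{"api": "step_arm", "payload": {
  "increments": [
    [[0,0,-0.003],[0.01,0,0]],
    [[0,-0.0001,-0.006],[0.02,0,0]],
    [[0,-0.0001,-0.006],[0.02,0,0]],
    [[0,-0.0001,-0.006],[0.02,0,0]],
    [[0,-0.0001,-0.006],[0.02,0,0]],
    [[0,0,0],[0,0,0]]
  ]
}}

```text
clock: 22.92
position: [481.8, -7.5, 76.9]
eef_rot: [[-0.081, 0.993, -0.09], [0.997, 0.081, -0.005], [0.002, -0.09, -0.996]]
wrist_force: [-1.2, 4.7, -3.7]
finger_gap: 0.408
```

```bash
cat > lid.py <<'E'
import sys
from plan import *
from plant import manip
o=manip.get_obs()
yaw=4.7;a=np.radians(yaw);hx=np.array([np.cos(a),np.sin(a),0]);k=np.array([0,0,1.])
H=np.array([778.8,16.2,60.])
z=o['eef_rot'][:,2];g=o['position']-o['eef_rot'][:,2]*17.2
d=g-H;x=-(d@hx);zz=d@k
print(round(o['clock'],2),'lid from pos',round(np.arctan2(zz,x)-np.arctan2(8,297),4),'tool tilt',round(np.arctan2(-z@hx,-z[2]),4),'radius',round(np.hypot(x,zz),1),'(297.1)','F',o['wrist_force'].round(1),'T',o['wrist_torque'].round(2),'gap',round(o['finger_gap'],3),'q',o['joints'].round(2))
E
python3 lid.py; python3 shot.py w15
```

```text
22.93 lid from pos 0.0874 tool tilt 0.09 radius 298.4 (297.1) F [-1.2  4.7 -3.7] T [ 1.59 -0.33 -0.13] gap 0.408 q [ 0.31  0.37 -0.47 -0.03 -0.83 -1.78]
22.93 [481.78  -7.48  76.9 ] [[-0.081, 0.993, -0.09], [0.997, 0.081, -0.005], [0.002, -0.09, -0.996]] [ 0.31  0.37 -0.47 -0.03 -0.83 -1.78] 0.408 [-1.2  4.7 -3.7]
```

View pics/w15.png

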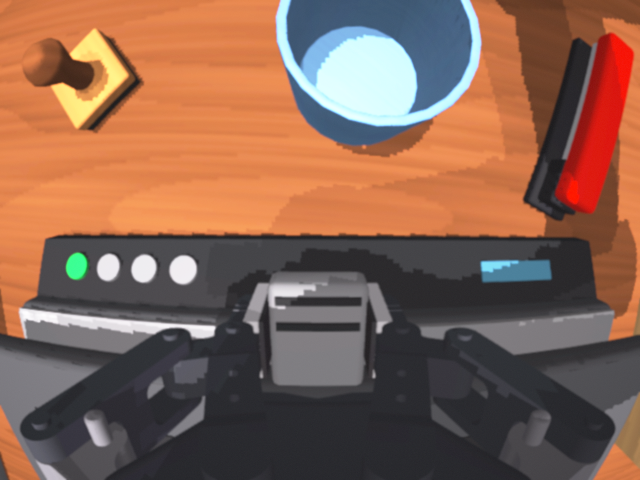

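The lid is rising with the lug still in the jaws (same pixels, about 4 N down, as expected). I'll carry on.

{"api": "step_arm", "payload": {
  "increments": [
    [[0,-0.0001,-0.006],[0.02,0,0]],
    [[0,-0.0001,-0.0077],[0.026,0,0]],
    [[0,-0.0001,-0.0077],[0.026,0,0]],
    [[0,-0.0001,-0.0077],[0.026,0,0]],
    [[0,-0.0001,-0.0077],[0.026,0,0]],
    [[0,-0.0001,-0.0077],[0.026,0,0]],
    [[0,-0.0001,-0.0077],[0.026,0,0]],
    [[0,-0.0001,-0.0077],[0.026,0,0]],
    [[0,-0.0001,-0.006],[0.02,0,0]],
    [[0,0,0],[0,0,0]]
  ]
}}

```text
clock: 24.22
position: [492.6, -6.7, 141.5]
eef_rot: [[-0.081, 0.948, -0.308], [0.997, 0.078, -0.023], [0.002, -0.309, -0.951]]
wrist_force: [-2.4, 5.2, -2.6]
finger_gap: 0.403
```

```bash
python3 lid.py
```

```text
24.23 lid from pos 0.3073 tool tilt 0.314 radius 298.4 (297.1) F [-2.4  5.2 -2.6] T [ 1.68 -0.44 -0.55] gap 0.403 q [ 0.28  0.41 -0.21 -0.07 -1.26 -1.74]
```

{"api": "step_arm", "payload": {
  "increments": [
    [[0,-0.0001,-0.006],[0.02,0,0]],
    [[0,-0.0001,-0.0077],[0.026,0,0]],
    [[0,-0.0001,-0.0077],[0.026,0,0]],
    [[0,-0.0001,-0.0077],[0.026,0,0]],
    [[0,-0.0001,-0.0077],[0.026,0,0]],
    [[0,-0.0001,-0.0077],[0.026,0,0]],
    [[0,-0.0001,-0.0077],[0.026,0,0]],
    [[0,-0.0001,-0.0077],[0.026,0,0]],
    [[0,-0.0001,-0.006],[0.02,0,0]],
    [[0,0,0],[0,0,0]]
  ]
}}

```text
clock: 25.48
position: [517.4, -4.8, 202.7]
eef_rot: [[-0.081, 0.856, -0.511], [0.997, 0.071, -0.04], [0.002, -0.513, -0.859]]
wrist_force: [-4.8, 4.6, 0.8]
finger_gap: 0.404
```

```bash
python3 lid.py;python3 shot.py w16
```

```text
25.48 lid from pos 0.5292 tool tilt 0.5382 radius 298.4 (297.1) F [-4.8  4.6  0.8] T [ 1.61 -0.19 -1.03] gap 0.404 q [ 0.25  0.51  0.06 -0.09 -1.66 -1.72]
25.48 [517.42  -4.75 202.72] [[-0.081, 0.856, -0.511], [0.997, 0.071, -0.04], [0.002, -0.513, -0.859]] [ 0.25  0.51  0.06 -0.09 -1.66 -1.72] 0.404 [-4.8  4.6  0.8]
```

View pics/w16.png

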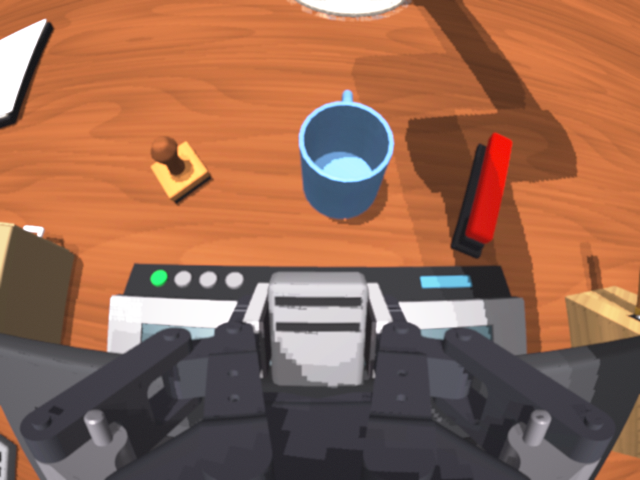

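The lug hasn't moved in the jaws and the scanner glass is showing beneath the lid. Lid angle is about 0.535 rad, so about 0.25 rad remains.

{"api": "step_arm", "payload": {
  "increments": [
    [[0,-0.0001,-0.006],[0.02,0,0]],
    [[0,-0.0001,-0.0077],[0.026,0,0]],
    [[0,-0.0001,-0.0077],[0.026,0,0]],
    [[0,-0.0001,-0.0077],[0.026,0,0]],
    [[0,-0.0001,-0.0077],[0.026,0,0]],
    [[0,-0.0001,-0.0077],[0.026,0,0]],
    [[0,-0.0001,-0.0077],[0.026,0,0]],
    [[0,-0.0001,-0.0077],[0.026,0,0]],
    [[0,-0.0001,-0.0077],[0.026,0,0]],
    [[0,-0.0001,-0.006],[0.02,0,0]]
  ]
}}

```text
clock: 26.78
position: [560.7, -1.5, 263.0]
eef_rot: [[-0.082, 0.704, -0.706], [0.997, 0.059, -0.057], [0.002, -0.708, -0.706]]
wrist_force: [-5.2, 6.4, 3.4]
finger_gap: 0.403
```

{"api": "step_arm", "payload": {
  "increments": [
    [[0,0,0],[0,0,0]],
    [[0,0,0],[0,0,0]],
    [[0,0,0],[0,0,0]],
    [[0,0,0],[0,0,0]]
  ]
}}

```text
clock: 27.28
position: [560.6, -1.5, 262.9]
eef_rot: [[-0.082, 0.704, -0.705], [0.997, 0.06, -0.057], [0.002, -0.707, -0.707]]
wrist_force: [-4.8, 5.4, 3.1]
finger_gap: 0.411
```

```bash
python3 lid.py;python3 shot.py w17;python3 shot.py s17 scene;python3 shot.py t17 top; python3 - <<'E'
import cv2,numpy as np
cv2.imwrite('pics/c12.png',np.hstack([cv2.resize(cv2.imread(f'pics/{n}17.png'),(400,300)) for n in 'wt']))
E
```

```text
27.27 lid from pos 0.7782 tool tilt 0.7856 radius 298.3 (297.1) F [-4.8  5.4  3.1] T [ 1.58 -0.12 -1.67] gap 0.411 q [ 0.23  0.67  0.41 -0.12 -2.08 -1.73]
27.27 [560.62  -1.48 262.9 ] [[-0.082, 0.704, -0.705], [0.997, 0.06, -0.057], [0.002, -0.707, -0.707]] [ 0.23  0.67  0.41 -0.12 -2.08 -1.73] 0.411 [-4.8  5.4  3.1]
27.32 [560.63  -1.49 262.89] [[-0.082, 0.704, -0.705], [0.997, 0.059, -0.056], [0.002, -0.707, -0.707]] [ 0.23  0.67  0.41 -0.12 -2.08 -1.73] 0.401 [-4.6  5.2  2.8]
27.38 [560.62  -1.47 262.89] [[-0.082, 0.704, -0.705], [0.997, 0.059, -0.057], [0.002, -0.707, -0.707]] [ 0.23  0.67  0.41 -0.12 -2.08 -1.73] 0.404 [-4.5  4.8  2.6]
```

View pics/s17.png

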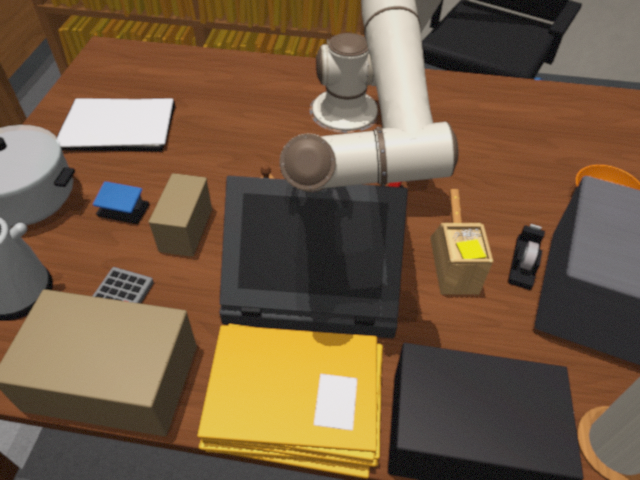

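View pics/c12.png

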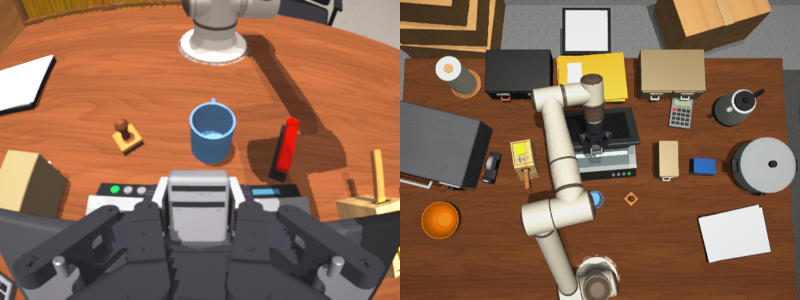

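The lid stands open with the lug pinched, the opener is still in the organiser, and the loose things haven't moved. As an independent check of the lid angle, I'll compare the lid's front corners seen in the scene view, about (229,179) and (407,187), with what each angle predicts.

```bash
python3 - <<'E'
from plan import *
from h import *
f=dict(np.load('pics/s17.npz'));a=np.radians(4.7);hx=np.array([np.cos(a),np.sin(a),0]);hy=np.array([-np.sin(a),np.cos(a),0]);H=np.array([778.8,16.2,60.])
for th in(0.70,.78,.86):
    r=R.from_rotvec(hy*th).as_matrix();print(th,[proj(f,H+r@(-274*hx+s*188*hy+np.array([0,0,18]))).round(1).tolist() for s in(-1,1)])
E
python3 - <<'E'
from plant import manip
import numpy as np
o=manip.get_obs();print(o['clock'],o['qvel'].round(4),o['position'])
E
```

```text
0.7 [[227.0, 174.4], [406.3, 185.7]]
0.78 [[224.9, 174.4], [407.5, 185.8]]
0.86 [[222.6, 175.2], [408.8, 186.9]]
27.425 [-0.0004  0.0023 -0.0011 -0.0002  0.0001  0.0006] [560.60919593  -1.44789042 262.89829921]
```

Corner heights agree within 1–5 px. The spacing, 178 px seen against 179–183 predicted, is only a weak measure because of the rounded corners. The kinematic angle is firm: 0.778 rad from position and 0.786 rad from tool tilt, with constant radius and no slip. I'm handing in while holding.

```bash
python3 - <<'E'
from plant import manip
print(manip.finish_job())
E
```

```text
the job is handed in; nothing more can be done
None
```

The letter opener is home in the organiser's slot, and the robot is still holding the scanner lid open at about 45°. I handed the job in at about 27.4 s; it reported no verdict.

**Opener:** I slid it in until the shoulder met the face, a hard stop at 12 N with the tip at 114.3 mm by kinematics, and let go. Afterwards the handle's end measured −95.6 mm from the mouth (−95 when home). It stood straight and no blade was visible.

**Lid:** I pinched the lug and swung it up about the hinge. It reads 0.778 rad from the grip position and 0.786 rad from the tool tilt. The lug did not slip, and at the last reading the arm was still, with a wrist force of about 7–8 N. In the last pictures the opener was still in place, and the loose things that were visible had not noticeably moved.

**Checks that disagreed:**
- **Blade tip before insertion:** the two cameras put it 2–3 mm lower than the kinematics did. I aimed for the middle and it went in with no measurable force.
- **Lid angle from the scene picture:** this was a weak check, because the corners sat 1–5 px from the prediction and their spacing suggested a slightly lower angle.
- **Slot mouth height:** a two-camera measurement gave 90 mm, but I used the stated 85 mm.

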